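Stack a cylinder barrel, spacer and cover in an assembly vise and clamp it

TASK

Build up the cylinder stack in the vise pocket: first the finned barrel, standing upright on the pocket floor with its plain flange end down, then the square spacer plate flat on the barrel, then the round cover disc on top with its boss up, each set down square and gently and let go, with the jaw left open until all three are in. The barrel lies on its side, and the vise leaves finger room only at its two open sides, so stand it up on the table first and take it again from above. Then swing the vise crank until the jaw is tight on the stack, and leave the carton, piston, can and wrench where they are.

Things in the scene. Friction and masses are not known exactly. Their poses are not given: they have to be found in the camera images.
- vise: grey assembly vise, fixed to the table. Origin on the table under the middle of the closed pocket; z up, y from the fixed jaw towards the sliding jaw and crank. Base 100 mm wide in x, y = -65 to +150, 12 thick; its top is the pocket floor. Side rails, inner faces at x = +-35, 8 thick, top 30 above the table; above them the x sides are open for fingers
- fixed_jaw (a point): middle of the fixed jaw's inner face at its top edge, vise y = -32, 110 mm above the table. The jaw is 100 wide, 22 thick. Two steel corner lips stand out from it (vise y = -32 to -20, equally high), inner faces at x = +-35 and flared outwards over the top 12 mm, outer faces at x = +-44; keep fingers clear of them
- pocket (a point): centre of the pocket floor, 12 mm above the table, axes as the vise: where the middle of the stack's underside ends up when clamped
- jaw (a joint): travel of the grey sliding jaw, m: 0 fully open (its face at vise y = +41, pocket 73 mm long), 0.009 when it meets a 64 mm part lying against the fixed jaw, stop at 0.0096. The jaw is 64 wide (x), 16 thick, top 110 above the table; moved only by the crank, 4.5 mm per rad
- crank (a joint): turn of the crank, rad: 0 open, the arm pointing along vise +x; grows anticlockwise seen from above (past +y) as the jaw closes; stop at 2.133 (jaw 0.0096), tight. It stays where it is left; turning it takes about 3 N at the knob
- crank_axis (a point): on the crank's upright axis, vise x = 0, y = +115, 72 mm above the table, at the top of its round pedestal
- crank_knob (a point): middle of the crank's upright black round handle, 112 mm above the table, 60 mm from the axis; the handle is 22 in diameter, spins freely on its pin and reaches from 86 to 130 mm above the table; turns with the crank, the steel arm (top 85 mm) lies under it
- barrel: aluminium finned cylinder barrel, a 64 x 64 mm square block 72 mm long with a 45 mm bore right through and dark grooves between its fins; the ungrooved 16 mm at one end is the flange. Origin at the centre of the flange end face, z along the bore to the finned end, x and y square to the sides. Starts lying on its side. About 0.45 kg
- spacer: aluminium square spacer plate 64 x 64 mm, 18 mm thick, with a 45 mm hole through the middle. Origin at the centre of its underside, z up, x and y square to its sides. Starts lying flat, about 0.16 kg
- cover: aluminium round top disc, 63 mm in diameter and 12 mm thick, with a round boss of 30 mm diameter on top, 18 mm high (30 mm in all). Origin at the centre of its underside, z up through the boss. Starts boss up, about 0.18 kg
- carton: open cardboard box of parts, 110 x 160 mm, 75 high, bystander. Origin at the centre of its underside
- piston: aluminium piston, 72 mm in diameter, 66 high, with dark ring grooves, bystander. Origin at the centre of its underside
- can: plain steel can, 68 mm in diameter, 110 high, bystander. Origin at the centre of its underside
- wrench: steel wrench, 180 mm long, lying flat along its x axis, bystander. Origin at the middle of its underside
There are look-alikes about, which are no part of the job. Several things have the shape of the vise; the one meant has the colours described above.

How it is judged:
By the outcome, as a careful person would: the job done as asked, in the order asked, and still so for the second after the job is handed in, with the robot touching nothing.
It also fails if it takes over 72 s, if anything falls off the work surface, if the arm or the gripper's body presses on something with over 40 N, if the wrist force passes 120 N, or if a joint passes its speed limit or range.

ROBOT

A 6-joint arm with a two-finger parallel gripper is mounted at the origin on the work surface. World frame = base frame: x ahead of the robot, y to its left, z up, the work surface at z = 0. Lengths are in m, angles in rad, forces in N, time in s.
With the tool pointing down it reaches from about 0.35 to 0.85 m from the base axis. Payload 8.1 kg.
Tool frame: the origin (TCP) lies at the very end of the fingers, on their centre line; the grasp point (between the pads) lies 19 mm behind it; z points along the fingers, y is the direction in which the jaws open and shut (so a half turn about z gives the same grasp; the last joint's range is limited). The gripper opens to 93 mm and grips with 3 to 60 N. Pads are 15 mm wide; open, the fingers measure 128 mm over their backs; the gripper's body (75 mm by 188 mm) begins 65 mm behind the grasp point.
Start: joints at [1.196, 0.13, 1.488, -0, 1.523, -0.085], TCP at [0.171, 0.575, 0.192] pointing down, gripper open.
Joint ranges: [-2.96, 2.96], [-0.89, 2.26], [0.02, 2.5], [-1.34, 4.48], [0, 2.73], [-2.66, 2.66]. Speed limits (rad/s): [2.39, 2.39, 2.79, 3.14, 3.14, 3.14].

INTERFACE

Orientations are given as a rotation vector (axis times angle).
In Python, from plant import * gives the robot as it stands.
- The arm moves only by the tool apply_moves, never from a script. Its argument "commands" is one flat list of numbers, 7 for each row, row after row: the shift along the world's x, y, z in cm, then the turn, a rotation vector about the world's x, y, z in rad, then the finger opening in cm, from 0 to 9.3. A call has 1 to 8 rows; each row shifts and turns the pose as measured when the row begins; what a row does not reach is not made up. A row lasts 1/8 s, in which the tool goes at most 62.5 mm and 10.7 degrees, less where a joint would pass 70% of its speed; a pose out of reach is approached as far as the arm can. A call with a gripper value outside its range is refused whole. The fingers move at their own pace and stop on an object; "squeeze" is the grip in N (left out, the last holds). Time passes only in rows, so rows that do not move let the fingers close. It gives the time, the measured TCP pose, the force and the opening at its end, in the units of the state.
- read_state(): the state, without advancing time (a new reading comes with each control period).
- read_camera(name): name is "scene" or "top" or "wrist"; returns (picture, depth): 480x640x3 uint8, blue, green, red; 480x640 float32, m along the optical axis (not along the pixel's ray), 0 where there is no reading.
- camera_model(name): a dict with "intrinsics" (3x3 intrinsics, pixels), "R" (3x3) and "t" (3): a world point X has camera coordinates R X + t. Camera axes: x right, y down, z forward; pixel columns grow to the right and rows downward; lengths in m; the calibration is good to about 2 mm. A picture is of the moment at which its call begins: read the wrist's pose just before it. camera_model takes no time and is no camera call; for the wrist camera it gives the pose at the moment of the call.
- close_job(): hands the job in, once; it reports no verdict.
Trained networks look in the newest picture that a camera, given by its name, has taken for a name from the list of things; names that differ only in an ending like _2 or _b are one class to them, and where a whole thing is asked for, a point or a joint stands for the part that bears it (a point fixed in the world has none). Each returns a list of dicts, best first, with "conf" (0 to 1); they miss things now and then, are a little off and sometimes report something else, mostly with a low value. They report only what shows in the picture. A call takes as long as a camera call. They do not tell look-alikes from the thing itself.
- find_in(query, camera): "point" ([x, y, z] in m, in the coordinates of the camera as it stood for that picture, good to about 4 mm: the middle of the surface that is visible of it).
- cut_out(query, camera): "mask" (480x640 bool, what is visible of it).
- spot_point(query, camera): "point" ([x, y, z] in m, in the coordinates of the camera as it stood for that picture, good to about 4 mm: a listed point, or the origin of a listed thing).
The state is a dict: "t": time; "q": joint angles; "dq": joint speeds; "joint_torque": joint torques, N m; "tool_pos": TCP position; "orientation": TCP orientation; "force": force on the tool from outside, world axes, zero at the start; "wrist_torque": the same for the moment, N m; "opening": finger opening in m.
Only numpy, scipy, OpenCV 4.12 (cv2) and the standard library are available. Lean on these libraries where they do the work, as an engineer would, in place of code of your own. Each camera call takes 0.05 s, during which the arm holds its last target. There are 200 camera calls.

## Working session

There is one attempt and no reset: what is moved stays moved. The work goes in short steps, Python scripts to look and compute and a tool call to move; the robot and the scene stay as the last step left them, time stands still between calls to the robot, and variables do not carry over. Pictures are saved under pics/ and viewed, about 8 in all and at most 12, crops included, and the job is handed in when it is done.

Besides the shell and the picture viewer there is one more tool, called after ">>>" in YAML: its name, and indented under it one key for each argument. apply_moves: Moves the arm, as the interface text tells. Its arguments: {"type":"object","properties":{"commands":{"type":"array"},"squeeze":{"type":"number"}},"required":["commands"]}

```bash
mkdir -p pics; ls; cat > h.py <<'E'
from plant import *
import numpy as np, cv2
from scipy.spatial.transform import Rotation as Ro
def w(cam,p,m=None):
    m=m or camera_model(cam); return np.array(m["R"]).T@(np.array(p)-np.array(m["t"]))
def cloud(cam,depth,m=None):
    m=m or camera_model(cam); K=np.array(m["intrinsics"]); v,u=np.mgrid[0:480,0:640]
    P=np.stack([(u-K[0,2])/K[0,0]*depth,(v-K[1,2])/K[1,1]*depth,depth],-1)
    X=(P-np.array(m["t"]))@np.array(m["R"]); X[depth<=0]=np.nan; return X
def pix(cam,X):
    m=camera_model(cam); p=np.array(m["intrinsics"])@(np.array(m["R"])@np.array(X)+np.array(m["t"])); return (p[:2]/p[2]).round().astype(int)
E
python3 - <<'E'
from h import *
np.set_printoptions(precision=4,suppress=True)
s=read_state();print(s)
for c in ("top","scene"):
    im,d=read_camera(c); cv2.imwrite(f"pics/{c}1.png",im); np.save(f"pics/{c}1.npy",d)
    for q in ["vise","barrel","spacer","cover","carton","piston","can","wrench"]:
        print(c,q,[(round(r["conf"],2),w(c,r["point"]).round(3).tolist(),pix(c,w(c,r["point"])).tolist()) for r in find_in(q,c)[:4]])
    for q in ["fixed_jaw","pocket","crank_axis","crank_knob","barrel"]:
        print(c,"spot",q,[(round(r["conf"],2),w(c,r["point"]).round(3).tolist(),pix(c,w(c,r["point"])).tolist()) for r in spot_point(q,c)[:4]])
print(read_state()["t"])
E
```

```text
pics
{'t': 0.0, 'q': array([ 1.1956,  0.1311,  1.4893, -0.    ,  1.523 , -0.0854]), 'dq': array([ 0.0012, -0.0013,  0.0007, -0.0009, -0.0005, -0.0007]), 'joint_torque': array([  0.0005, -55.984 , -49.1757,   0.0768,   0.0359,  -0.0001]), 'tool_pos': array([0.1712, 0.5744, 0.1913]), 'orientation': array([-0.4536, -3.1083,  0.0028]), 'force': array([-0.2071,  0.174 , -0.2884]), 'wrist_torque': array([-0.0076, -0.0101, -0.0021]), 'opening': 0.09333267648359521}
top vise [(0.73, [0.528, -0.021, 0.027], [339, 211]), (0.71, [0.166, -0.314, 0.041], [471, 370])]
top barrel [(0.94, [0.457, 0.365, 0.066], [167, 240]), (0.42, [0.352, 0.197, 0.065], [242, 287])]
top spacer [(0.82, [0.588, -0.327, 0.017], [469, 186])]
top cover [(0.62, [0.419, -0.336, 0.01], [474, 258])]
top carton [(0.91, [0.72, 0.259, 0.052], [217, 127])]
top piston [(0.97, [0.35, 0.199, 0.063], [241, 288])]
top can [(0.59, [0.734, -0.035, 0.111], [346, 113])]
top wrench [(0.85, [0.381, -0.054, 0.007], [353, 275]), (0.43, [0.521, -0.018, 0.031], [338, 214])]
top spot fixed_jaw [(0.9, [0.546, -0.091, 0.111], [372, 197]), (0.84, 
[... 1047 characters left out ...]
 [218, 296])]
scene wrench [(0.88, [0.387, -0.057, 0.012], [332, 228])]
scene spot fixed_jaw [(0.85, [0.549, -0.086, 0.114], [273, 231]), (0.85, [0.161, -0.395, 0.108], [323, 93])]
scene spot pocket [(0.85, [0.544, -0.065, 0.016], [282, 256]), (0.67, [0.155, -0.365, 0.018], [331, 120]), (0.57, [0.413, -0.338, -0.0], [266, 170]), (0.44, [0.748, -0.04, 0.004], [221, 307])]
scene spot crank_axis [(0.83, [0.511, 0.051, 0.074], [318, 270]), (0.67, [0.164, -0.254, 0.079], [352, 130]), (0.63, [0.352, 0.195, 0.003], [403, 290])]
scene spot crank_knob [(0.7, [0.566, 0.075, 0.116], [306, 280]), (0.51, [0.219, -0.255, 0.118], [337, 129])]
scene spot barrel [(0.88, [0.443, 0.34, 0.034], [415, 349])]
1.4
```

View pics/top1.png

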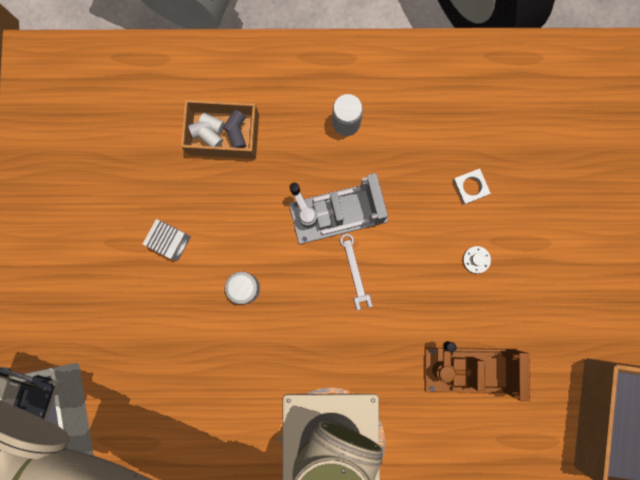

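View pics/scene1.png

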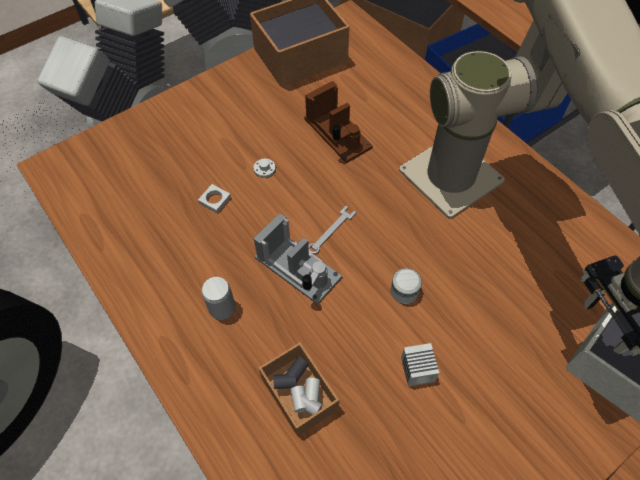

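Two vises: grey at top-picture (339,211) and brown at (478,372). The grey one fits the description. I'll confirm that and the barrel's flange end in one enlarged crop.

```bash
python3 - <<'E'
from h import *
np.set_printoptions(precision=4,suppress=True)
im=cv2.imread("pics/top1.png"); d=np.load("pics/top1.npy"); X=cloud("top",d)
a=cv2.resize(im[165:255,280:400],None,fx=4,fy=4,interpolation=2); b=cv2.resize(im[205:265,130:210],None,fx=6,fy=6,interpolation=2)[:360,:320*2]
b=cv2.resize(b,(320,240)); c=np.zeros((600,480,3),np.uint8); c[:360]=a; c[360:,:320]=b; cv2.imwrite("pics/crop1.png",c)
read_camera("top")
for q,p,z in [("barrel",(.457,.365),.055),("spacer",(.588,-.33),.012),("cover",(.42,-.335),.005),("cover",(.42,-.335),.022),("vise",(.546,-.09),.1)]:
    m=(np.hypot(X[...,0]-p[0],X[...,1]-p[1])<.06)&(X[...,2]>z)
    P=X[m]; r=cv2.minAreaRect((P[:,:2]*1000).astype(np.float32)); print(q,len(P),r,np.median(P[:,2]), P[:,:2].mean(0))
E
```

```text
barrel 943 ((460.10003662109375, 374.48870849609375), (74.55940246582031, 64.35372924804688), 62.32821273803711) 0.06350398652346767 [0.46   0.3739]
spacer 477 ((586.9352416992188, -332.06585693359375), (64.45098114013672, 65.59426879882812), 21.862089157104492) 0.01710166948554582 [ 0.5866 -0.3322]
cover 597 ((422.9912109375, -330.06524658203125), (109.0951919555664, 101.60322570800781), 83.82067108154297) 0.011743921733178323 [ 0.4143 -0.3379]
cover 137 ((414.7019958496094, -339.6573181152344), (28.011903762817383, 27.80830955505371), 2.2573182582855225) 0.029066295855408163 [ 0.4142 -0.3391]
vise 515 ((545.9503784179688, -95.9234848022461), (100.36375427246094, 34.384681701660156), 13.729451179504395) 0.10882225925973821 [ 0.5463 -0.0997]
```

View pics/crop1.png

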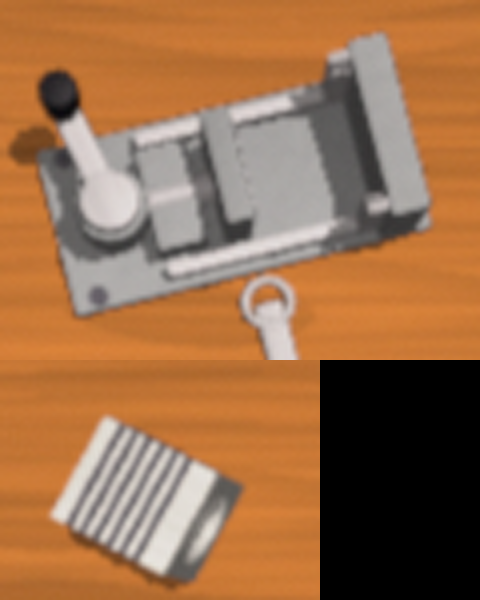

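Confirmed: the grey vise has the black knob, with the crank along +x and the jaw open. The brown one is the look-alike. The barrel's flange end is the lower-right end in the top view, and its bore direction is at azimuth 62°.

```bash
cat >> h.py <<'E'
def Rt(yaz,d):   # tool rotation: z=d, y along azimuth yaz deg (projected)
    d=np.array(d)/np.linalg.norm(d); y=np.array([np.cos(np.radians(yaz)),np.sin(np.radians(yaz)),0]); y-=d*(y@d); y/=np.linalg.norm(y)
    return np.stack([np.cross(y,d),y,d],1)
def go(pos,R,s=None):
    s=s or read_state(); dp=(np.array(pos)-s["tool_pos"])*100
    dr=(Ro.from_matrix(R)*Ro.from_rotvec(s["orientation"]).inv()).as_rotvec()
    n=max(np.linalg.norm(dp)/6.25,np.degrees(np.linalg.norm(dr))/10.7)
    print("shift cm",dp.round(2),"turn",dr.round(3),"minrows %.1f"%n,"per",int(np.ceil(n)),(dp/max(1,np.ceil(n))).round(2),(dr/max(1,np.ceil(n))).round(3))
def tilt(az,th): # direction: down, leaning th toward azimuth az
    a=np.radians(az);t=np.radians(th); return np.array([np.cos(a)*np.sin(t),np.sin(a)*np.sin(t),-np.cos(t)])
E
python3 - <<'E'
from h import *
az=62.3;a=np.array([np.cos(np.radians(az)),np.sin(np.radians(az)),0])
o=np.array([.460,.3745,0])-.036*a
g=o+.046*a+[0,0,.034]
d=tilt(az,-25);R=Rt(az-90,d)
print(g+.019*d-.1*d, g+.019*d,d)
go(g+.019*d-.1*d,R)
E
```

```text
[0.48056093 0.4136628  0.10741093] [0.46091586 0.37624445 0.01678015] [-0.19645074 -0.37418352 -0.90630779]
shift cm [ 30.91 -16.13  -8.49] turn [-0.459 -0.193 -1.733] minrows 9.7 per 10 [ 3.09 -1.61 -0.85] [-0.046 -0.019 -0.173]
```

>>> apply_moves:
  commands: [3.5,-1.8,0,-0.046,-0.019,-0.173,9.3,3.5,-1.8,0,-0.046,-0.019,-0.173,9.3,3.5,-1.8,0,-0.046,-0.019,-0.173,9.3,3.5,-1.8,0,-0.046,-0.019,-0.173,9.3,3.5,-1.8,0,-0.046,-0.019,-0.173,9.3,3.5,-1.8,0,-0.046,-0.019,-0.173,9.3,3.5,-1.8,0,-0.046,-0.019,-0.173,9.3,3.5,-1.8,0,-0.046,-0.019,-0.173,9.3]
  squeeze: 30

```text
t: 2.45
tool_pos: [0.456, 0.4284, 0.1937]
orientation: [2.214, 1.89, -0.471]
force: [0.4, 0.4, -0.8]
opening: 0.0931
```

```bash
python3 - <<'E'
from h import *
az=62.3;d=tilt(az,-25);R=Rt(az-90,d);s=read_state();print(s["t"],s["q"],s["tool_pos"])
go([.4806,.4137,.1074],R)
E
```

```text
2.45 [ 0.77931146  0.5823466   0.97985122 -0.17669136  1.91088024  0.90610811] [0.45598522 0.42839147 0.19367301]
shift cm [ 2.46 -1.47 -8.63] turn [-0.083 -0.035 -0.312] minrows 1.7 per 2 [ 1.23 -0.73 -4.31] [-0.041 -0.017 -0.156]
```

>>> apply_moves:
  commands: [1.2,-0.7,-4,-0.041,-0.017,-0.156,9.3,1.2,-0.7,-4,-0.041,-0.017,-0.156,9.3,0,0,0,0,0,0,9.3,-0.6,-1.1,-2.7,0,0,0,9.3,-0.6,-1.1,-2.7,0,0,0,9.3,-0.5,-0.9,-2.3,0,0,0,9.3,0,0,0,0,0,0,9.3]

```text
t: 3.32
tool_pos: [0.4673, 0.3844, 0.0393]
orientation: [2.458, 1.484, -0.532]
force: [0.0, 0.3, 0.4]
opening: 0.0929
```

```bash
python3 - <<'E'
from h import *
az=62.3;d=tilt(az,-25);R=Rt(az-90,d);s=read_state();print(s["t"],s["force"],s["tool_pos"])
go([.4609,.3762,.0168],R)
E
```

```text
3.325 [0.03503591 0.31412028 0.40248803] [0.46726341 0.38443573 0.03926786]
shift cm [-0.64 -0.82 -2.25] turn [-0.006  0.006  0.001] minrows 0.4 per 1 [-0.64 -0.82 -2.25] [-0.006  0.006  0.001]
```

>>> apply_moves:
  commands: [-0.6,-0.8,-2.2,0,0,0,9.3,0,0,0,0,0,0,9.3,0,0,0,0,0,0,6,0,0,0,0,0,0,6,0,0,0,0,0,0,6,0,0,0,0,0,0,6]

```text
t: 4.08
tool_pos: [0.466, 0.3834, 0.0283]
orientation: [2.459, 1.495, -0.509]
force: [-0.5, -0.1, -3.1]
opening: 0.0635
```

```bash
python3 - <<'E'
from h import *
az=62.3;d=tilt(az,-25);R=Rt(az-90,d);s=read_state();print(s["t"],s["force"],s["tool_pos"],s["opening"])
go([.4609,.3762,.0168],R)
im,_=read_camera("wrist");cv2.imwrite("pics/w1.png",im)
E
```

```text
4.075 [-0.53286356 -0.14522936 -3.11927795] [0.46595138 0.38339569 0.02834061] 0.06352626755765235
shift cm [-0.51 -0.72 -1.15] turn [-0.018  0.017 -0.007] minrows 0.2 per 1 [-0.51 -0.72 -1.15] [-0.018  0.017 -0.007]
```

View pics/w1.png

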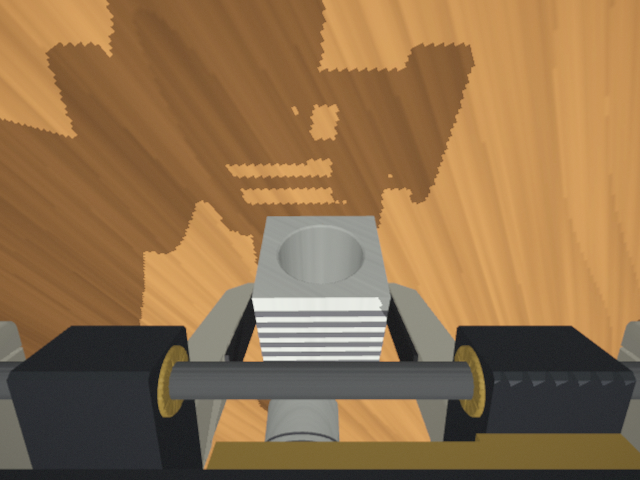

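Gripped at 63.5 mm, finned end up-range as expected. Next I lift, and tip the flange down.

>>> apply_moves:
  commands: [0,0,2,0,0,0,6,0,0,4,0,0,0,6,0.4,0.7,3,0.14,-0.073,0,6,0.4,0.7,1,0.152,-0.08,0,6,0.4,0.7,0,0.152,-0.08,0,6,0.4,0.7,0,0.152,-0.08,0,6,0.4,0.7,0,0.152,-0.08,0,6,0,0,0,0.152,-0.08,0,6]
  squeeze: 50

```text
t: 5.12
tool_pos: [0.4853, 0.4192, 0.1347]
orientation: [-2.329, -1.421, -0.768]
force: [-1.7, 2.0, -5.8]
opening: 0.0634
```

```bash
python3 - <<'E'
from h import *
az=62.3;d=tilt(az,65);R=Rt(az-90,d);s=read_state();print(s["t"],s["force"],s["tool_pos"],s["opening"],s["q"])
go([.486,.42,.06],R)
E
```

```text
5.125 [-1.67124067  1.97693695 -5.78694489] [0.48529494 0.41922355 0.13468887] 0.06339026001195533 [ 0.39831413 -0.24594234  2.10140308  0.5120554   0.83746148  0.61346521]
shift cm [ 0.07  0.08 -7.47] turn [ 0.457 -0.221  0.002] minrows 2.7 per 3 [ 0.02  0.03 -2.49] [ 0.152 -0.074  0.001]
```

>>> apply_moves:
  commands: [0,0,-1.2,0.152,-0.076,0,6,0,0,-1.5,0.152,-0.076,0,6,0,0,-1.5,0.152,-0.074,0,6,0,0,0,0,0,0,6]

```text
t: 5.62
tool_pos: [0.4709, 0.4268, 0.0996]
orientation: [-2.037, -1.274, -1.063]
force: [-0.0, -0.5, -5.8]
opening: 0.0634
```

```bash
python3 - <<'E'
from h import *
az=62.3;d=tilt(az,65);R=Rt(az-90,d);s=read_state();print(s["t"],s["force"],s["tool_pos"],s["opening"],s["q"])
go([.486,.42,.052],R)
im,dd=read_camera("scene");
u,v=pix("scene",[.486,.42,.09]);cv2.imwrite("pics/s2.png",cv2.resize(im[max(0,v-90):v+90,max(0,u-100):u+100],None,fx=3,fy=3))
X=cloud("scene",dd)
m=(np.hypot(X[...,0]-.49,X[...,1]-.43)<.07)&(X[...,2]<.2)&(X[...,2]>.01)
# normals
N=np.cross(np.roll(X,-2,1)-np.roll(X,2,1),np.roll(X,-2,0)-np.roll(X,2,0));N/=np.linalg.norm(N,axis=-1,keepdims=True)
for r in find_in("barrel","scene")[:2]: print(r["conf"],w("scene",r["point"]))
for r in spot_point("barrel","scene")[:2]: print(r["conf"],w("scene",r["point"]))
for r in cut_out("barrel","scene")[:1]:
    k=cv2.erode(r["mask"].astype(np.uint8),np.ones((5,5)))>0
    n=N[k];n=n[~np.isnan(n[:,0])]
    q=np.round(n,1);from_=np.unique(q,axis=0,return_counts=True);i=np.argsort(-from_[1])[:8];print(np.c_[from_[0][i],from_[1][i]]);print(np.nanmin(X[k],0),np.nanmax(X[k],0))
E
```

```text
5.625 [-0.04563334 -0.45982151 -5.83865313] [0.47091977 0.42684599 0.09959094] 0.06342159140136996 [ 0.21513686 -0.22843603  2.36860693  1.26748494  0.7593334  -0.21319287]
shift cm [ 1.51 -0.68 -4.76] turn [ 0.14  -0.086 -0.039] minrows 0.9 per 1 [ 1.51 -0.68 -4.76] [ 0.14  -0.086 -0.039]
0.83 [0.46538725 0.41466284 0.0562032 ]
[[-0.9  0.4  0.  36. ]
 [-0.9  0.5  0.  20. ]
 [ 0.7 -0.7 -0.2 18. ]
 [-1.  -0.   0.1  9. ]
 [-1.   0.2  0.   9. ]
 [-0.6 -0.8  0.1  8. ]
 [-0.9  0.4 -0.1  8. ]
 [-1.  -0.2  0.1  7. ]]
[0.437421   0.39158884 0.06253192] [0.51272167 0.46495918 0.13549477]
```

View pics/s2.png

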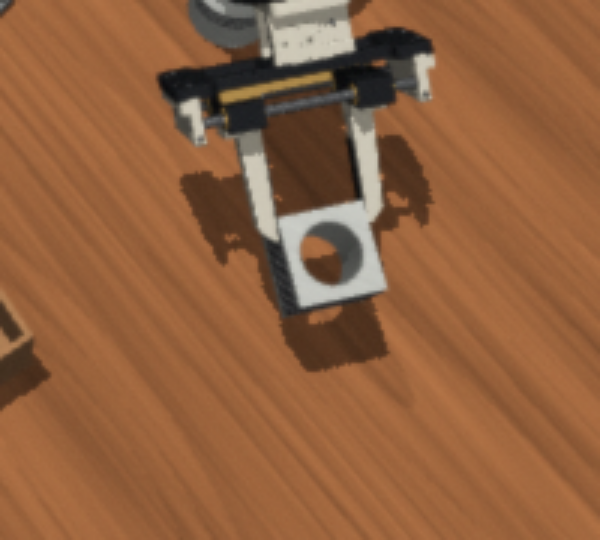

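>>> apply_moves:
  commands: [1.5,0.3,0,0.07,-0.04,-0.02,6,1.5,0.3,-0.7,0.07,-0.04,-0.02,6,0,0,-0.5,0,0,0,6]

```text
t: 6.2
tool_pos: [0.5093, 0.438, 0.1006]
orientation: [-1.927, -1.178, -1.249]
force: [0.3, -0.8, -6.5]
opening: 0.0633
```

```bash
cat > c.py <<'E'
from h import *
az=62.3;d=tilt(az,65);R=Rt(az-90,d);s=read_state();print(s["t"],s["force"],s["tool_pos"],s["opening"],s["q"].round(3))
go([.5,.425,.05],R)
E
python3 c.py
```

```text
6.2 [ 0.27105734 -0.77138595 -6.52202255] [0.50928186 0.43801275 0.10064115] 0.06334640865771135 [ 0.178 -0.038  2.35   1.671  0.805 -0.644]
shift cm [-0.93 -1.3  -5.06] turn [-0.003  0.014 -0.003] minrows 0.8 per 1 [-0.93 -1.3  -5.06] [-0.003  0.014 -0.003]
```

>>> apply_moves:
  commands: [0,0,-2,0,0.007,0,6,0,0,-2,0,0.007,0,6,0,0,-0.7,0,0,0,6,0,0,-0.4,0,0,0,6]

```text
t: 6.7
tool_pos: [0.5116, 0.4417, 0.0542]
orientation: [-1.927, -1.182, -1.23]
force: [0.2, -0.4, -5.4]
opening: 0.0633
```

```bash
python3 c.py
```

```text
6.7 [ 0.2327412  -0.35580154 -5.35505469] [0.51157611 0.44168975 0.05422787] 0.06334009860000012 [ 0.183  0.125  2.306  1.767  0.823 -0.79 ]
shift cm [-1.16 -1.67 -0.42] turn [ 0.     0.002 -0.012] minrows 0.3 per 1 [-1.16 -1.67 -0.42] [ 0.     0.002 -0.012]
```

>>> apply_moves:
  commands: [0,0,-0.5,0,0,0,6,0,0,-0.4,0,0,0,6,0,0,-0.3,0,0,0,6]

```text
t: 7.08
tool_pos: [0.5136, 0.4432, 0.0465]
orientation: [-1.921, -1.182, -1.236]
force: [-4.1, -5.7, 9.0]
opening: 0.0636
```

>>> apply_moves:
  commands: [0,0,0,0,0,0,6.6,0,0,0,0,0,0,7.5,0,0,0,0,0,0,9.3,0,0,0,0,0,0,9.3,-0.6,-1.2,0.6,0,0,0,9.3,-1.2,-2.4,1.2,0,0,0,9.3,-1.7,-3.2,1.7,0,0,0,9.3,-1.7,-3.2,1.7,0,0,0,9.3]

```text
t: 8.07
tool_pos: [0.4669, 0.344, 0.1004]
orientation: [-1.911, -1.189, -1.232]
force: [-38.0, -5.3, -21.6]
opening: 0.0931
```

```bash
python3 - <<'E'
from h import *
s=read_state();print(s["t"],s["force"],s["tool_pos"],s["q"].round(3))
im,dd=read_camera("top");X=cloud("top",dd)
m=(np.hypot(X[...,0]-.505,X[...,1]-.43)<.07)&(X[...,2]>.062)&(X[...,2]<.08)
P=X[m];print(len(P),np.median(P[:,2]),cv2.minAreaRect((P[:,:2]*1000).astype(np.float32)))
u,v=pix("top",[.5,.43,.07]);cv2.imwrite("pics/t3.png",cv2.resize(im[v-60:v+60,u-80:u+80],None,fx=4,fy=4))
for q in ["barrel"]: print([(r["conf"],w("top",r["point"])) for r in find_in(q,"top")],[(r["conf"],w("top",r["point"])) for r in spot_point(q,"top")])
E
```

```text
8.075 [-37.96078247  -5.27500598 -21.57572255] [0.46691678 0.34396733 0.10041244] [-0.12  -0.207  2.498  1.442  1.044 -0.614]
581 0.0710151028501695 ((511.0577087402344, 440.80938720703125), (66.36843872070312, 63.916439056396484), 63.54710006713867)
[(0.6, array([0.51021   , 0.43458217, 0.0714021 ])), (0.59, array([ 0.41637829, -0.33306108,  0.01318988]))] [(0.67, array([5.17017558e-01, 4.40482637e-01, 2.25826495e-04]))]
```

View pics/t3.png

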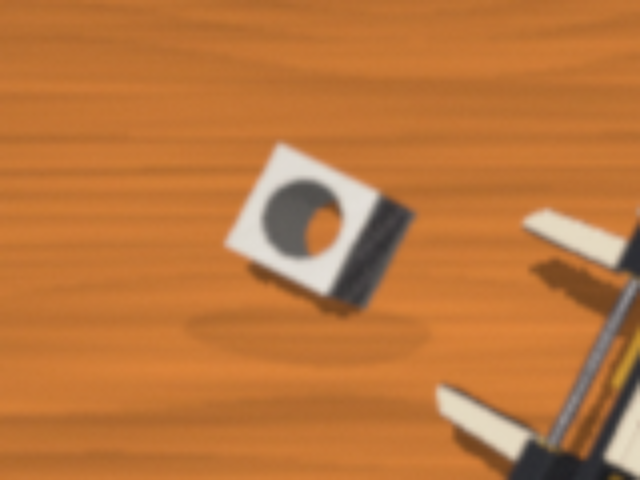

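```bash
python3 - <<'E'
from h import *
s=read_state();print({k:np.round(v,2) for k,v in s.items()})
R=Rt(-27.7+1.2,tilt(0,0)); go([.511,.441,.15],R)
im,_=read_camera("top"); u,v=pix("top",[.42,.25,.1]);cv2.imwrite("pics/t4.png",cv2.resize(im[v-60:v+60,u-80:u+80],None,fx=4,fy=4))
print([(r["conf"],w("top",r["point"])) for r in find_in("piston","top")])
print(read_state()["force"])
E
```

```text
{'t': np.float64(8.22), 'q': array([-0.12, -0.21,  2.5 ,  1.45,  1.04, -0.62]), 'dq': array([ 0.05,  0.05,  0.02,  0.03, -0.03, -0.02]), 'joint_torque': array([ -0.98, -26.48, -36.42,   3.91,   4.19,   0.46]), 'tool_pos': array([0.47, 0.34, 0.1 ]), 'orientation': array([-1.91, -1.19, -1.24]), 'force': array([ 0.4 , -0.09, -0.76]), 'wrist_torque': array([-0.47,  0.3 ,  0.  ]), 'opening': np.float64(0.09)}
shift cm [4.04 9.82 4.75] turn [-1.022  0.519 -0.002] minrows 6.1 per 7 [0.58 1.4  0.68] [-0.146  0.074 -0.   ]
[(0.79, array([0.33463213, 0.20792151, 0.06503142]))]
[ 0.05109388 -0.66619136 -0.6594654 ]
```

View pics/t4.png

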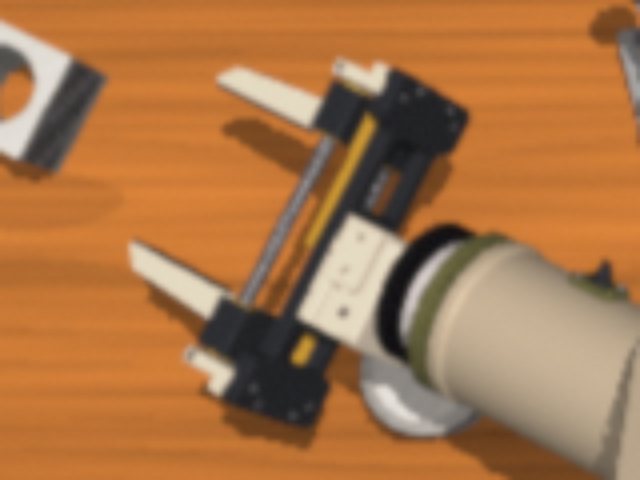

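>>> apply_moves:
  commands: [0.5,0.5,2,-0.1,0.05,0,9.3,0.6,1.4,2,-0.146,0.074,0,9.3,0.6,1.4,2,-0.146,0.074,0,9.3,0.6,1.4,1,-0.146,0.074,0,9.3,0.6,1.4,0,-0.146,0.074,0,9.3,0.6,1.4,0,-0.146,0.074,0,9.3,0.6,1.4,0,-0.146,0.074,0,9.3,0,0,0,0,0,0,9.3]

```text
t: 9.32
tool_pos: [0.4867, 0.4384, 0.1342]
orientation: [-2.584, -1.603, -0.116]
force: [-0.9, -0.4, -1.1]
opening: 0.0927
```

```bash
python3 - <<'E'
from h import *
s=read_state();print(s["t"],s["q"].round(2),s["tool_pos"],s["force"])
R=Rt(-26.5,tilt(0,0)); go([.511,.441,.04],R)
E
```

```text
9.325 [0.6  0.21 1.51 0.1  1.34 1.04] [0.48668027 0.43843696 0.1342486 ] [-0.9191014  -0.39370359 -1.13963264]
shift cm [ 2.43  0.26 -9.42] turn [-0.124  0.012 -0.002] minrows 1.6 per 2 [ 1.22  0.13 -4.71] [-0.062  0.006 -0.001]
```

>>> apply_moves:
  commands: [1.4,0.2,0,-0.065,0.006,0,9.3,1.4,0.1,-1,-0.065,0.006,0,9.3,0,0,-1,0,0,0,9.3]

```text
t: 9.7
tool_pos: [0.5086, 0.4431, 0.1065]
orientation: [2.66, 1.666, -0.02]
force: [0.4, 0.9, -0.1]
opening: 0.0933
```

```bash
python3 - <<'E'
from h import *
s=read_state();print(s["t"],s["q"].round(2),s["tool_pos"],s["force"])
R=Rt(-26.5,tilt(0,0)); go([.511,.441,.04],R)
E
```

```text
9.7 [ 0.64  0.39  1.34 -0.    1.42  1.09] [0.50859085 0.44312966 0.10646536] [ 0.4020389   0.93433284 -0.14993658]
shift cm [ 0.24 -0.21 -6.65] turn [ 0.009 -0.01  -0.011] minrows 1.1 per 2 [ 0.12 -0.11 -3.32] [ 0.004 -0.005 -0.005]
```

Straight down and grip.

>>> apply_moves:
  commands: [0.2,-0.1,-2.5,0.004,-0.005,-0.005,9.3,0.1,-0.1,-2.5,0.004,-0.005,-0.005,9.3,0,0,-1.8,0,0,0,9.3,0,0,-0.3,0,0,0,9.3,0,0,0,0,0,0,6,0,0,0,0,0,0,6,0,0,0,0,0,0,6,0,0,0,0,0,0,6]
  squeeze: 40

```text
t: 10.7
tool_pos: [0.5073, 0.4404, 0.0331]
orientation: [-2.662, -1.654, -0.006]
force: [-0.1, 0.9, -5.2]
opening: 0.0636
```

```bash
python3 - <<'E'
from h import *
s=read_state();print(s["t"],s["q"].round(2),s["tool_pos"],s["force"],s["opening"])
o=np.array([.537,-.060,0]);y=np.radians(13.7);Y=np.array([-np.sin(y),np.cos(y),0])
R=Rt(13.7,tilt(0,0)); go(o+.0045*Y+[0,0,.25],R)
E
```

```text
10.7 [0.63 0.43 1.43 0.01 1.28 1.09] [0.50734985 0.44039859 0.03313775] [-0.06688528  0.90970463 -5.22497693] 0.06357207221301975
shift cm [  2.86 -49.6   21.69] turn [-0.007 -0.003  0.698] minrows 8.7 per 9 [ 0.32 -5.51  2.41] [-0.001 -0.     0.078]
```

>>> apply_moves:
  commands: [0,0,4,0,0,0,6,0,-1,6,0,0,0,6,0,-3.5,5,0,0,0.07,6,0.4,-5,3,0,0,0.09,6,0.4,-6,1,0,0,0.09,6,0.4,-6,1,0,0,0.09,6,0.4,-6,1,0,0,0.09,6,0.4,-6,1,0,0,0.09,6]

```text
t: 11.7
tool_pos: [0.518, 0.0981, 0.2496]
orientation: [-2.118, -2.311, 0.022]
force: [0.8, 0.0, -5.0]
opening: 0.0635
```

>>> apply_moves:
  commands: [0.4,-5,0,0,0,0.09,6,0.4,-5,0,0,0,0.09,6,0,-2.5,0,0,0,0.05,6,0,0,0,0,0,0,6]

```text
t: 12.2
tool_pos: [0.5239, -0.0342, 0.2477]
orientation: [-1.833, -2.54, 0.025]
force: [-0.5, 0.0, -6.9]
opening: 0.0633
```

```bash
cat > v.py <<'E'
from h import *
import sys
s=read_state();print(s["t"],s["q"].round(2),s["tool_pos"],s["force"],s["opening"])
o=np.array([.537,-.060,0]);y=np.radians(13.7);Y=np.array([-np.sin(y),np.cos(y),0])
R=Rt(13.7,tilt(0,0)); go(o+.0045*Y+[0,0,.25],R)
m=camera_model("wrist");im,dd=read_camera("wrist");cv2.imwrite("pics/%s.png"%sys.argv[1],im);X=cloud("wrist",dd,m);np.save("pics/X.npy",X)
for q in ["fixed_jaw","pocket","crank_axis","crank_knob"]:
    print(q,[(round(r["conf"],2),w("wrist",r["point"],m).round(4).tolist()) for r in spot_point(q,"wrist")[:2]])
E
python3 v.py w5
```

```text
12.2 [-0.16 -0.07  1.59 -0.01  1.63 -0.48] [ 0.52387647 -0.03423099  0.24766391] [-0.50393011  0.02260203 -6.85864902] 0.06331342426512572
shift cm [ 1.21 -2.14  0.23] turn [ 0.007 -0.017 -0.081] minrows 0.4 per 1 [ 1.21 -2.14  0.23] [ 0.007 -0.017 -0.081]
fixed_jaw [(0.72, [0.5455, -0.0925, 0.1149]), (0.52, [0.7483, -0.0416, -0.0022])]
pocket [(0.75, [0.5888, -0.3317, 0.0016])]
crank_axis [(0.73, [0.5112, 0.048, 0.0656])]
crank_knob [(0.63, [0.5621, 0.0781, 0.1096])]
```

View pics/w5.png

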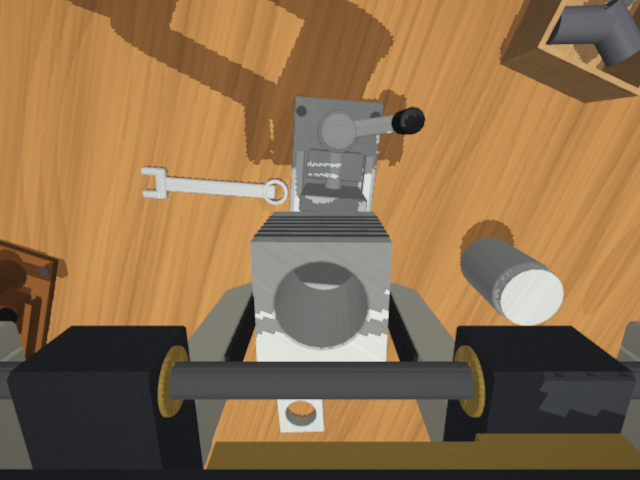

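```bash
python3 - <<'E'
from h import *
X=np.load("pics/X.npy");Y=np.radians(13.7);ex=np.array([np.cos(Y),np.sin(Y)]);ey=np.array([-np.sin(Y),np.cos(Y)])
P=X.reshape(-1,3);P=P[~np.isnan(P[:,0])]
v=np.c_[(P[:,:2]-[.537,-.06])@ex,(P[:,:2]-[.537,-.06])@ey,P[:,2]]*1000
for nm,m in [("jaw top",(abs(v[:,2]-110)<4)&(abs(v[:,0])<45)&(v[:,1]>30)&(v[:,1]<75)),("base",(abs(v[:,2]-12)<3)&(abs(v[:,0])<60)&(v[:,1]>60)&(v[:,1]<170)),("rails",(abs(v[:,2]-30)<3)&(abs(v[:,0])<60)&(v[:,1]>-10)&(v[:,1]<170)),("knob",(abs(v[:,2]-130)<4)&(v[:,1]>60)&(v[:,1]<170))]:
    q=v[m]; print(nm,len(q), np.percentile(q,[1,50,99],axis=0).round(1).tolist() if len(q) else "", cv2.minAreaRect(q[:,:2].astype(np.float32)) if len(q) else "")
s=read_state();R=Ro.from_rotvec(s["orientation"]).as_matrix()
L=(P-s["tool_pos"])@R*1000
m=(abs(L[:,0])<45)&(abs(L[:,1])<34)&(abs(L[:,2])<60)
q=L[m];print(len(q),np.percentile(q,[1,50,99],axis=0))
t=q[q[:,2]<np.percentile(q[:,2],60)];A=np.c_[t[:,:2],np.ones(len(t))]
for _ in range(4):
    c=np.linalg.lstsq(A,t[:,2],rcond=None)[0];r=abs(A@c-t[:,2]);k=r<max(1.5,np.median(r)*1.5);A=A[k];t=t[k]
print("plane",c,len(t),t.min(0),t.max(0))
E
```

```text
jaw top 980 [[-31.4, 40.5, 106.6], [-3.0, 48.8, 108.9], [30.8, 55.2, 110.5]] ((-0.5143585205078125, 49.30802917480469), (64.2616195678711, 15.207088470458984), 4.340659141540527)
base 2987 [[-49.9, 63.0, 9.2], [-21.6, 123.3, 11.0], [48.5, 149.0, 13.6]] ((-0.5372962951660156, 104.75292205810547), (99.74320220947266, 89.50425720214844), 0.09248246252536774)
rails 731 [[-43.2, 23.7, 27.1], [-35.9, 63.6, 28.9], [42.5, 91.1, 30.9]] ((-0.2784767150878906, 58.461944580078125), (86.10527038574219, 71.48933410644531), 0.38184452056884766)
knob 550 [[48.0, 116.9, 126.4], [57.7, 126.7, 128.7], [67.6, 136.6, 130.5]] ((57.788902282714844, 126.7441635131836), (20.773277282714844, 21.098758697509766), 26.397138595581055)
19691 [[-28.36152677 -33.39044622 -56.04852081]
 [  1.42141588  -1.19628472 -36.80754744]
 [ 32.58014877  31.74563602  31.47684475]]
plane [ 7.13985211e-03 -2.71480848e-02 -3.80184465e+01] 9043 [-29.90970477 -33.84661213 -40.36958979] [ 32.68719427  33.97674132 -35.79118196]
```

>>> apply_moves:
  commands: [1,-1.8,-1,0.007,-0.017,-0.07,6,0.4,-0.6,-2,0,0,-0.01,6,0,0,-2,0,0,0,6,0,0,0,0,0,0,6]

```text
t: 12.95
tool_pos: [0.5398, -0.0552, 0.1959]
orientation: [1.94, 2.468, 0.004]
force: [-0.5, -0.0, -6.4]
opening: 0.0638
```

```bash
cat > g.py <<'E'
from h import *
import sys
x,y,z=[float(a)/1000 for a in sys.argv[1:4]]
s=read_state();print(s["t"],s["q"].round(2),s["tool_pos"],s["force"].round(1),s["opening"])
t=np.radians(13.8);o=np.array([.5367,-.0600,0])
R=Rt(13.8,tilt(0,0)); go(o+[x*np.cos(t)-y*np.sin(t),x*np.sin(t)+y*np.cos(t),z],R)
E
python3 g.py 0 3 50
```

```text
12.95 [-0.2  -0.03  1.65  0.    1.52 -0.44] [ 0.53978646 -0.05520229  0.1958777 ] [-0.5 -0.  -6.4] 0.0637593110816608
shift cm [ -0.38  -0.19 -14.59] turn [-0.001  0.003  0.003] minrows 2.3 per 3 [-0.13 -0.06 -4.86] [-0.     0.001  0.001]
```

>>> apply_moves:
  commands: [-0.3,-0.1,-2,0,0,0,6,-0.2,-0.1,-1.5,0,0,0,6,0,0,-1,0,0,0,6,0,0,0,0,0,0,6]

```text
t: 13.45
tool_pos: [0.5348, -0.0573, 0.1486]
orientation: [1.941, 2.466, 0.005]
force: [-0.1, 0.2, -5.7]
opening: 0.0638
```

```bash
python3 g.py 0 3 50
```

```text
13.45 [-0.2  -0.02  1.72  0.    1.43 -0.44] [ 0.53477727 -0.05730472  0.14862032] [-0.1  0.2 -5.7] 0.06381042486904723
shift cm [ 0.12  0.02 -9.86] turn [-0.     0.005  0.003] minrows 1.6 per 2 [ 0.06  0.01 -4.93] [-0.     0.002  0.002]
```

>>> apply_moves:
  commands: [0.1,0,-1.5,0,0.003,0.002,6,0,0,-2,0,0.002,0,6,0,0,-2,0,0,0,6,0,0,-1.6,0,0,0,6,0,0,-0.8,0,0,0,6]

```text
t: 14.08
tool_pos: [0.5364, -0.0573, 0.065]
orientation: [1.939, 2.471, 0.001]
force: [0.2, 0.2, -5.7]
opening: 0.0637
```

```bash
python3 g.py 0 3 46
```

```text
14.075 [-0.2   0.07  1.8   0.    1.28 -0.44] [ 0.53640693 -0.05725668  0.0650468 ] [ 0.2  0.2 -5.7] 0.06369672846879736
shift cm [-0.04  0.02 -1.9 ] turn [-0.     0.001  0.001] minrows 0.3 per 1 [-0.04  0.02 -1.9 ] [-0.     0.001  0.001]
```

>>> apply_moves:
  commands: [0,0,-0.7,0,0,0,6,0,0,-0.5,0,0,0,6,0,0,-0.4,0,0,0,6,0,0,-0.3,0,0,0,6]

```text
t: 14.58
tool_pos: [0.5373, -0.0574, 0.0456]
orientation: [1.939, 2.47, 0.002]
force: [-0.2, 0.5, -5.1]
opening: 0.0635
```

>>> apply_moves:
  commands: [0,0,-0.2,0,0,0,6,0,0,-0.2,0,0,0,6]

```text
t: 14.82
tool_pos: [0.5377, -0.058, 0.0451]
orientation: [1.938, 2.469, 0.001]
force: [-8.8, 3.3, 14.8]
opening: 0.0636
```

>>> apply_moves:
  commands: [0,0,0,0,0,0,6.6,0,0,0,0,0,0,7.5,0,0,0,0,0,0,8.5,0,0,1.5,0,0,0,8.5,0,0,4,0,0,0,8.5,0,0,5,0,0,0,8.5,0,0,5,0,0,0,9.3,0,0,2,0,0,0,9.3]

```text
t: 15.82
tool_pos: [0.5385, -0.0581, 0.2306]
orientation: [1.935, 2.466, 0.005]
force: [0.1, 0.6, -0.1]
opening: 0.0926
```

```bash
cat > st.py <<'E'
from h import *
import sys
# stack check: points of a camera in vise frame
def vf(P,yaw=13.8):
    t=np.radians(yaw);ex=np.array([np.cos(t),np.sin(t)]);ey=np.array([-np.sin(t),np.cos(t)]);D=P[:,:2]-[.5367,-.06]
    return np.c_[D@ex,D@ey,P[:,2]]*1000
cam=sys.argv[1];zt=float(sys.argv[2]);m=camera_model(cam);im,dd=read_camera(cam);P=cloud(cam,dd,m).reshape(-1,3);P=P[~np.isnan(P[:,0])];v=vf(P)
q=v[(abs(v[:,2]-zt)<4)&(abs(v[:,0])<42)&(v[:,1]>-31)&(v[:,1]<40)]
print(read_state()["t"],len(q),np.percentile(q,[1,50,99],axis=0).round(1).tolist(),cv2.minAreaRect(q[:,:2].astype(np.float32)))
A=np.c_[q[:,:2],np.ones(len(q))];print("plane",np.linalg.lstsq(A,q[:,2],rcond=None)[0])
if len(sys.argv)>3: cv2.imwrite("pics/%s.png"%sys.argv[3],im)
E
python3 g.py 0 3 46; python3 st.py top 84; python3 st.py wrist 84
python3 - <<'E'
from h import *
s=read_state();R=Rt(21.9,tilt(0,0));go([.587,-.332,.1],R)
E
```

```text
15.825 [-0.2  -0.05  1.6  -0.    1.58 -0.44] [ 0.53846883 -0.05807345  0.23058312] [ 0.1  0.6 -0.1] 0.09262792001717852
shift cm [ -0.25   0.1  -18.46] turn [0.002 0.007 0.001] minrows 3.0 per 3 [-0.08  0.03 -6.15] [0.001 0.002 0.   ]
15.875 189 [[-28.8, -20.5, 80.2], [5.8, 30.0, 83.4], [34.2, 37.5, 87.5]] ((3.0306625366210938, 6.46495246887207), (64.17044830322266, 62.572574615478516), 0.640881359577179)
plane [-2.39855063e-05 -1.50913625e-02  8.41096273e+01]
15.925 2562 [[-34.6, -27.0, 81.0], [3.3, 3.2, 82.9], [34.5, 35.2, 85.0]] ((0.020687103271484375, 2.7830142974853516), (83.86283874511719, 66.81903076171875), 0.061179760843515396)
plane [-3.20727451e-04 -7.23448866e-04  8.29413064e+01]
shift cm [  4.8  -27.38 -13.02] turn [0.002 0.009 0.142] minrows 4.9 per 5 [ 0.96 -5.48 -2.6 ] [0.    0.002 0.028]
```

>>> apply_moves:
  commands: [0.8,-4.5,0,0,0.002,0.03,9.3,1.1,-6,0,0,0.002,0.03,9.3,1.1,-6,-3,0,0.002,0.03,9.3,1.1,-6,-4,0,0.002,0.03,9.3,1,-5,-4,0,0,0.02,9.3,0,0,0,0,0,0,9.3]

```text
t: 16.68
tool_pos: [0.5838, -0.32, 0.1218]
orientation: [-1.749, -2.603, -0.0]
force: [0.5, 0.7, -1.1]
opening: 0.093
```

```bash
cat > sp.py <<'E'
from h import *
s=read_state();print(s["t"],s["tool_pos"],s["force"].round(1));
m=camera_model("wrist");im,dd=read_camera("wrist");P=cloud("wrist",dd,m).reshape(-1,3);P=P[~np.isnan(P[:,0])]
q=P[(abs(P[:,2]-.018)<.004)&(np.hypot(P[:,0]-.587,P[:,1]+.332)<.055)];print(len(q))
r=cv2.minAreaRect((q[:,:2]*1000).astype(np.float32));print(r)
go([r[0][0]/1000,r[0][1]/1000,.005],Rt(21.9,tilt(0,0)),s)
E
python3 sp.py
```

```text
16.675 [ 0.58384244 -0.32004408  0.12176287] [ 0.5  0.7 -1.1]
3259
((587.1885986328125, -333.7552185058594), (64.18572235107422, 64.59034729003906), 21.38954734802246)
shift cm [  0.33  -1.37 -11.68] turn [-0.003 -0.004 -0.006] minrows 1.9 per 2 [ 0.17 -0.69 -5.84] [-0.002 -0.002 -0.003]
```

>>> apply_moves:
  commands: [0.3,-1.2,-3,0,0,-0.01,9.3,0.1,-0.4,-4,0,0,0,9.3,0,0,-2.5,0,0,0,9.3,0,0,-1,0,0,0,9.3,0,0,0,0,0,0,9.3]

```text
t: 17.35
tool_pos: [0.5937, -0.3313, 0.0249]
orientation: [1.755, 2.597, 0.005]
force: [-1.0, -0.4, 0.5]
opening: 0.0933
```

```bash
python3 - <<'E'
from h import *
s=read_state();print(s["t"],s["tool_pos"],s["force"].round(1));go([.5872,-.3338,.005],Rt(21.6,tilt(0,0)),s)
E
```

```text
17.35 [ 0.59371665 -0.33133598  0.02485872] [-1.  -0.4  0.5]
shift cm [-0.65 -0.25 -1.99] turn [ 0.002  0.008 -0.005] minrows 0.3 per 1 [-0.65 -0.25 -1.99] [ 0.002  0.008 -0.005]
```

>>> apply_moves:
  commands: [-0.5,-0.2,-0.8,0,0.004,0,9.3,-0.3,-0.1,-0.8,0,0.004,0,9.3,0,0,-0.5,0,0,0,9.3,0,0,-0.2,0,0,0,9.3,0,0,0,0,0,0,6,0,0,0,0,0,0,6,0,0,0,0,0,0,6,0,0,0,0,0,0,6]
  squeeze: 30

```text
t: 18.35
tool_pos: [0.5878, -0.3358, 0.0052]
orientation: [1.755, 2.597, -0.003]
force: [0.5, -0.4, -0.0]
opening: 0.0611
```

```bash
python3 - <<'E'
from h import *
s=read_state();print(s["t"],s["tool_pos"],s["force"].round(1),s["opening"]);go([.5872,-.3338,.005],Rt(21.6,tilt(0,0)),s)
E
python3 g.py 0 3 190
```

```text
18.35 [ 0.5878447  -0.33576252  0.00520872] [ 0.5 -0.4 -0. ] 0.06114464194279626
shift cm [-0.06  0.2  -0.02] turn [ 0.005  0.005 -0.006] minrows 0.0 per 1 [-0.06  0.2  -0.02] [ 0.005  0.005 -0.006]
18.35 [-0.59  0.47  1.43 -0.    1.23 -0.98] [ 0.5878447  -0.33576252  0.00520872] [ 0.5 -0.4 -0. ] 0.06114464194279626
shift cm [-5.19 27.87 18.48] turn [ 0.006  0.004 -0.142] minrows 5.4 per 6 [-0.86  4.64  3.08] [ 0.001  0.001 -0.024]
```

>>> apply_moves:
  commands: [0,0,2,0,0,0,5.5,0,0,3,0,0,0,5.5,0,0,0,0,0,0,5.5]

```text
t: 18.73
tool_pos: [0.5884, -0.3361, 0.0596]
orientation: [1.754, 2.596, -0.003]
force: [0.5, -0.6, 1.1]
opening: 0.0552
```

```bash
cat > inh.py <<'E'
from h import *
import sys
s=read_state();print(s["t"],s["tool_pos"],s["force"].round(1),s["opening"])
m=camera_model("wrist");im,dd=read_camera("wrist");cv2.imwrite("pics/%s.png"%sys.argv[1],im);P=cloud("wrist",dd,m).reshape(-1,3);P=P[~np.isnan(P[:,0])]
R=Ro.from_rotvec(s["orientation"]).as_matrix();L=(P-s["tool_pos"])@R*1000
q=L[(abs(L[:,0])<50)&(abs(L[:,1])<31)&(L[:,2]>-45)&(L[:,2]<25)]
print(len(q),np.percentile(q,[1,50,99],axis=0).round(1).tolist())
t=q
for _ in range(5):
    A=np.c_[t[:,:2],np.ones(len(t))];c=np.linalg.lstsq(A,t[:,2],rcond=None)[0];r=abs(A@c-t[:,2]);t=t[r<max(1.5,1.5*np.median(r))]
print("plane",c.round(4),len(t),np.percentile(t,[1,50,99],axis=0).round(1).tolist(),cv2.minAreaRect(t[:,:2].astype(np.float32)))
E
python3 inh.py w6
```

```text
18.725 [ 0.5884449  -0.33607227  0.05956777] [ 0.5 -0.6  1.1] 0.055155729248826904
720 [[-7.0, -30.8, -44.9], [6.1, 27.1, -35.7], [10.0, 30.8, -25.0]]
plane [ 6.43000e-02 -1.70000e-03 -3.64947e+01] 167 [[-6.7, -30.7, -38.9], [6.8, 27.0, -36.4], [10.0, 30.8, -33.8]] ((1.385758399963379, 0.03524971008300781), (61.969112396240234, 17.395435333251953), 89.81201934814453)
```

View pics/w6.png

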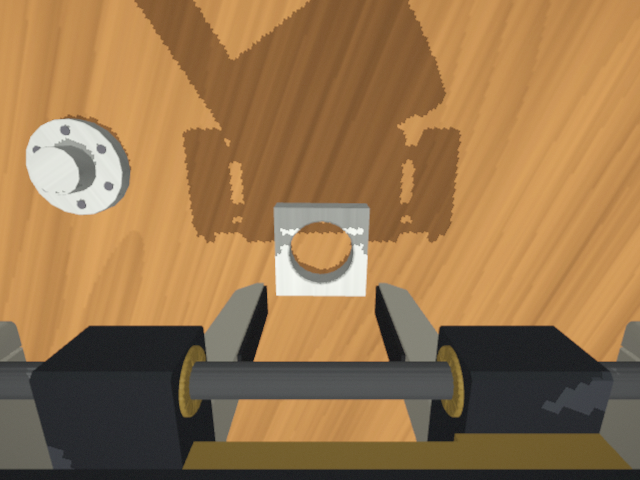

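```bash
python3 sp.py; python3 - <<'E'
from h import *
s=read_state();R=Ro.from_rotvec(s["orientation"]).as_matrix();print(R.round(3))
im,dd=read_camera("top");X=cloud("top",dd);P=X.reshape(-1,3);P=P[~np.isnan(P[:,0])]
q=P[(abs(P[:,2]-.018)<.004)&(np.hypot(P[:,0]-.587,P[:,1]+.332)<.055)];print(len(q),cv2.minAreaRect((q[:,:2]*1000).astype(np.float32)))
m=camera_model("wrist");im,dd=read_camera("wrist");P=cloud("wrist",dd,m).reshape(-1,3);P=P[~np.isnan(P[:,0])]
L=(P-s["tool_pos"])@R*1000
q=L[(abs(L[:,0])<30)&(abs(L[:,1])<70)&(L[:,2]>-30)&(L[:,2]<10)]
for z in range(-30,10,5):
    k=q[abs(q[:,2]-z)<2.5]
    if len(k): print(z,len(k),[np.percentile(k[np.sign(k[:,1])==sg][:,:2],[2,50,98],axis=0).round(1).tolist() for sg in (-1,1) if (np.sign(k[:,1])==sg).any()])
E
```

```text
18.775 [ 0.5874258  -0.33542015  0.0575802 ] [-0.6  0.2 -0.2]
5238
((587.2918701171875, -333.7813415527344), (64.09889221191406, 64.76566314697266), 21.29620933532715)
shift cm [-0.01  0.16 -5.26] turn [ 0.005  0.004 -0.   ] minrows 0.8 per 1 [-0.01  0.16 -5.26] [ 0.005  0.004 -0.   ]
[[-0.373  0.928  0.002]
 [ 0.928  0.373 -0.003]
 [-0.004  0.001 -1.   ]]
41 ((597.8826293945312, -330.8173522949219), (74.82980346679688, 43.13970947265625), 60.781288146972656)
-30 142 [[[-5.3, -37.9], [9.7, -29.7], [10.5, -28.0]], [[-5.9, 26.7], [9.4, 28.4], [10.5, 36.5]]]
-25 157 [[[-5.8, -34.6], [8.6, -29.1], [10.5, -28.0]], [[-6.0, 26.7], [8.8, 28.4], [10.4, 33.6]]]
```

```bash
python3 - <<'E'
from h import *
s=read_state();R=Ro.from_rotvec(s["orientation"]).as_matrix();print(s["opening"],s["tool_pos"])
for z in (0,-19,-22,-40):
    print(z,[pix("wrist",s["tool_pos"]+R@np.array([x,y,z])/1000).tolist() for x in (-8,8) for y in (-28,28)])
m=camera_model("wrist");c=-np.array(m["R"]).T@np.array(m["t"]);print("cam in tool",R.T@(c-s["tool_pos"]),(R.T@np.array(m["R"]).T).round(3))
E
```

```text
0.054901018665606774 [ 0.58530169 -0.33403035  0.05375061]
0 [[273, 293], [369, 293], [272, 267], [370, 267]]
-19 [[269, 308], [373, 308], [267, 280], [375, 280]]
-22 [[268, 310], [374, 310], [266, 282], [375, 282]]
-40 [[262, 328], [379, 328], [261, 297], [381, 297]]
cam in tool [ 7.94647723e-02  2.50928312e-05 -1.91434667e-01] [[-0.    -0.959 -0.285]
 [ 1.    -0.    -0.   ]
 [ 0.    -0.285  0.959]]
```

The spacer was missed and hasn't moved. The picture shows the fingers ending about 20 mm short of the reported TCP, so I'll go lower in small steps and watch the force.

>>> apply_moves:
  commands: [0,0,0,0,0,0,9.3,0,0,0,0,0,0,9.3,0.2,0,0,0,0.004,0,9.3,0,0,0,0,0,0,9.3,0,0,-2,0,0,0,9.3,0,0,-2,0,0,0,9.3,0,0,-0.7,0,0,0,9.3,0,0,-0.3,0,0,0,9.3]

```text
t: 19.92
tool_pos: [0.5847, -0.3322, -0.0045]
orientation: [-1.753, -2.595, 0.006]
force: [-0.8, -0.2, 0.9]
opening: 0.0932
```

```bash
python3 - <<'E'
from h import *
s=read_state();print(s["t"],s["tool_pos"],s["force"].round(1),s["opening"]);go([.5873,-.3338,.0],Rt(21.4,tilt(0,0)),s)
E
```

```text
19.925 [ 0.5847271  -0.33218023 -0.00450081] [-0.8 -0.2  0.9] 0.0931808750766303
shift cm [ 0.26 -0.16  0.45] turn [-0.002 -0.011 -0.009] minrows 0.1 per 1 [ 0.26 -0.16  0.45] [-0.002 -0.011 -0.009]
```

>>> apply_moves:
  commands: [0.2,-0.1,-0.4,-0.002,-0.008,-0.008,9.3,0.1,-0.1,-0.4,0,0,0,9.3,0,0,-0.3,0,0,0,9.3]

```text
t: 20.3
tool_pos: [0.5885, -0.3348, -0.0154]
orientation: [-1.77, -2.595, 0.002]
force: [0.3, 1.3, -0.9]
opening: 0.0933
```

>>> apply_moves:
  commands: [-0.1,0.1,0,0,0,0.01,6,0,0,0,0,0,0,5.5,0,0,0,0,0,0,5.5,0,0,0,0,0,0,5.5]

```text
t: 20.8
tool_pos: [0.5878, -0.3339, -0.0147]
orientation: [1.756, 2.605, -0.002]
force: [0.5, 0.0, -1.5]
opening: 0.0636
```

>>> apply_moves:
  commands: [0,0,2,0,0,0,5.5,0,0,5,0,0,0,5.5,0,0,6,0,0,0,5.5,-0.5,2,5,0,0,-0.02,5.5,-1,4.5,3,0,0,-0.03,5.5,-1,5.5,0,0,0,-0.03,5.5,-1,5.5,0,0,0,-0.03,5.5,-1,5,0,0,0,-0.02,5.5]

```text
t: 21.8
tool_pos: [0.5406, -0.1057, 0.2134]
orientation: [1.928, 2.468, 0.005]
force: [0.2, 1.5, -1.1]
opening: 0.0635
```

```bash
python3 inh.py w7; python3 g.py 0 3 130
```

```text
21.8 [ 0.54062664 -0.10571009  0.21338855] [ 0.2  1.5 -1.1] 0.06351801933214961
11918 [[-31.1, -30.5, -33.1], [2.8, 0.0, -31.5], [32.6, 30.5, -14.6]]
plane [-7.00000e-04 -8.00000e-04 -3.17297e+01] 8950 [[-31.2, -30.6, -32.9], [5.8, 0.5, -31.7], [32.3, 30.6, -30.4]] ((0.2614402770996094, 0.0013904571533203125), (65.1223373413086, 62.0008430480957), 0.012702973559498787)
21.85 [-0.28 -0.03  1.61  0.    1.55 -0.52] [ 0.53991249 -0.10003269  0.21366792] [ 4.3  3.6 -0.5] 0.06349425580396734
shift cm [-0.39  4.29 -8.37] turn [ 0.     0.01  -0.006] minrows 1.5 per 2 [-0.2   2.15 -4.18] [ 0.     0.005 -0.003]
```

>>> apply_moves:
  commands: [-0.2,2.2,-1,0,0.005,0,5.5,-0.1,1.6,-2,0,0.004,0,5.5,0,0.4,-2,0,0,0,5.5,0,0,0,0,0,0,5.5]

```text
t: 22.35
tool_pos: [0.5369, -0.0557, 0.1649]
orientation: [1.925, 2.477, 0.002]
force: [-1.1, 0.3, -1.1]
opening: 0.0636
```

```bash
python3 g.py 1.2 3.3 70
```

```text
22.35 [-0.2  -0.02  1.7  -0.    1.46 -0.45] [ 0.53686843 -0.05569707  0.16486552] [-1.1  0.3 -1.1] 0.06362046662878362
shift cm [ 0.02 -0.08 -9.49] turn [ 0.002  0.005 -0.009] minrows 1.5 per 2 [ 0.01 -0.04 -4.74] [ 0.001  0.002 -0.004]
```

>>> apply_moves:
  commands: [0,-0.1,-1.5,0,0.003,-0.005,5.5,0,0,-2,0,0,-0.004,5.5,0,0,-2,0,0,0,5.5,0,0,-1.6,0,0,0,5.5,0,0,-0.7,0,0,0,5.5]

```text
t: 22.98
tool_pos: [0.5373, -0.0608, 0.0827]
orientation: [1.944, 2.464, -0.002]
force: [-0.9, 3.2, 0.4]
opening: 0.0633
```

```bash
python3 g.py 1.2 3.3 70
```

```text
22.975 [-0.21  0.05  1.78 -0.    1.31 -0.44] [ 0.53725493 -0.06077981  0.08268216] [-0.9  3.2  0.4] 0.06333561923958433
shift cm [-0.02  0.43 -1.27] turn [0.003 0.002 0.006] minrows 0.2 per 1 [-0.02  0.43 -1.27] [0.003 0.002 0.006]
```

>>> apply_moves:
  commands: [0,0.4,0,0,0.002,0.005,5.5,0,0.2,-0.3,0,0,0,5.5,0,0,-0.3,0,0,0,5.5,0,0,0,0,0,0,5.5]

```text
t: 23.48
tool_pos: [0.5383, -0.0547, 0.0776]
orientation: [1.937, 2.469, -0.003]
force: [-0.2, 0.1, -1.6]
opening: 0.0637
```

```bash
python3 g.py 1.2 3.3 70
```

```text
23.475 [-0.19  0.06  1.78 -0.    1.3  -0.43] [ 0.53832357 -0.05471616  0.0775546 ] [-0.2  0.1 -1.6] 0.06366783362860985
shift cm [-0.12 -0.18 -0.76] turn [0.004 0.001 0.001] minrows 0.1 per 1 [-0.12 -0.18 -0.76] [0.004 0.001 0.001]
```

>>> apply_moves:
  commands: [-0.1,-0.1,-0.3,0.002,0,0,5.5,0,0,-0.3,0,0,0,5.5,0,0,-0.2,0,0,0,5.5]

```text
t: 23.85
tool_pos: [0.5378, -0.056, 0.0698]
orientation: [1.937, 2.469, 0.0]
force: [0.5, 0.3, -1.6]
opening: 0.0634
```

```bash
python3 g.py 1.2 3.3 70
```

```text
23.85 [-0.2   0.06  1.79 -0.    1.29 -0.44] [ 0.53775568 -0.05595323  0.06976011] [ 0.5  0.3 -1.6] 0.0634183296118298
shift cm [-0.07 -0.06  0.02] turn [0.002 0.003 0.001] minrows 0.0 per 1 [-0.07 -0.06  0.02] [0.002 0.003 0.001]
```

>>> apply_moves:
  commands: [0,0,-0.2,0,0,0,5.5,0,0,-0.2,0,0,0,5.5]

```text
t: 24.1
tool_pos: [0.5379, -0.0561, 0.0691]
orientation: [1.937, 2.469, 0.0]
force: [-11.2, 2.3, 20.5]
opening: 0.0636
```

Contact. I'll ease off slightly, release and lift, then check.

>>> apply_moves:
  commands: [0,0,0.05,0,0,0,6.6,0,0,0,0,0,0,7.5,0,0,0,0,0,0,8.5,0,0,1.5,0,0,0,8.5,0,0,4,0,0,0,8.5,0,0,5,0,0,0,8.5,0,0,4,0,0,0,9.3,0,0,0,0,0,0,9.3]

```text
t: 25.1
tool_pos: [0.5373, -0.056, 0.2228]
orientation: [1.936, 2.467, 0.001]
force: [-0.8, 0.0, -0.0]
opening: 0.0928
```

```bash
python3 st.py wrist 102 w8; python3 st.py top 102
python3 - <<'E'
from h import *
s=read_state();print(s["tool_pos"],s["q"])
im,dd=read_camera("top");X=cloud("top",dd);P=X.reshape(-1,3);P=P[~np.isnan(P[:,0])]
q=P[(P[:,2]>.022)&(P[:,2]<.04)&(np.hypot(P[:,0]-.4143,P[:,1]+.3395)<.03)];c=cv2.minEnclosingCircle((q[:,:2]*1000).astype(np.float32));print(len(q),c)
go([c[0][0]/1000,c[0][1]/1000,.1],Rt(13.8,tilt(0,0)))
E
```

```text
25.15 3177 [[-36.8, -28.3, 98.6], [2.1, 4.6, 100.9], [37.4, 35.9, 103.5]] ((0.10684585571289062, 2.824495315551758), (83.3828125, 67.58140563964844), 0.03737134858965874)
plane [ 2.43523226e-04 -1.88423740e-04  1.00921110e+02]
25.2 171 [[-29.0, -22.6, 98.2], [1.5, 30.4, 101.9], [33.9, 39.6, 105.3]] ((7.647706031799316, 16.919570922851562), (60.97964096069336, 69.0164794921875), 21.852476119995117)
plane [5.05619624e-03 1.45897243e-02 1.01272601e+02]
[ 0.53536767 -0.05558142  0.21841265] [-1.97650227e-01 -4.51149573e-02  1.62143445e+00 -1.41512818e-03
  1.56662627e+00 -4.37690565e-01]
134 ((414.7490539550781, -339.53082275390625), 14.983155250549316)
shift cm [-11.99 -28.4  -11.69] turn [ 0.001 -0.004  0.001] minrows 5.3 per 6 [-2.   -4.73 -1.95] [ 0.    -0.001  0.   ]
```

View pics/w8.png

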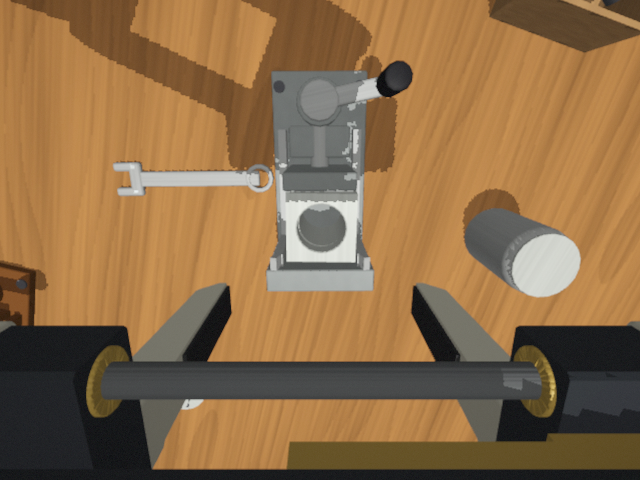

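>>> apply_moves:
  commands: [-1.8,-4.5,0,0,0,0,5.5,-2.2,-5.2,0,0,0,0,5.5,-2.2,-5.2,-3,0,0,0,5.5,-2.2,-5.2,-4,0,0,0,5.5,-2,-5,-4,0,0,0,5.5,-1.3,-2.8,0,0,0,0,5.5,0,0,0,0,0,0,5.5]

```text
t: 26.12
tool_pos: [0.4114, -0.3222, 0.1003]
orientation: [-1.922, -2.455, 0.005]
force: [-0.6, -0.4, -0.7]
opening: 0.055
```

```bash
cat > cv.py <<'E'
from h import *
s=read_state();print(s["t"],s["tool_pos"],s["force"].round(1),s["opening"],s["q"].round(2))
m=camera_model("wrist");im,dd=read_camera("wrist");P=cloud("wrist",dd,m).reshape(-1,3);P=P[~np.isnan(P[:,0])]
n=np.hypot(P[:,0]-.4147,P[:,1]+.3395)<.06
q=P[n&(abs(P[:,2]-.03)<.004)];print(len(q), cv2.minEnclosingCircle((q[:,:2]*1000).astype(np.float32)) if len(q) else "")
k=P[n&(abs(P[:,2]-.012)<.004)]
if len(k): print(len(k),cv2.minEnclosingCircle((k[:,:2]*1000).astype(np.float32)))
c=cv2.minEnclosingCircle((q[:,:2]*1000).astype(np.float32))[0] if len(q) else (414.7,-339.5)
go([c[0]/1000,c[1]/1000,-.003],Rt(13.8,tilt(0,0)),s)
E
python3 cv.py
```

```text
26.125 [ 0.41141278 -0.32219962  0.10031126] [-0.6 -0.4 -0.7] 0.05503507504627593 [-0.76  0.01  1.78 -0.01  1.37 -1.  ]
1056 ((414.36859130859375, -341.2674560546875), 14.873958587646484)
2974 ((414.35455322265625, -341.3721618652344), 31.484479904174805)
shift cm [  0.3   -1.91 -10.33] turn [-0.012 -0.021 -0.002] minrows 1.7 per 2 [ 0.15 -0.95 -5.17] [-0.006 -0.01  -0.001]
```

>>> apply_moves:
  commands: [0.2,-1.5,-1.5,-0.006,-0.01,0,5.5,0.1,-0.8,-2.5,-0.006,-0.01,0,5.5,0,0,-2.2,0,0,0,5.5,0,0,-0.8,0,0,0,5.5,0,0,0,0,0,0,5.5]

```text
t: 26.8
tool_pos: [0.4163, -0.338, 0.0262]
orientation: [-1.926, -2.476, -0.004]
force: [0.2, -0.0, 0.2]
opening: 0.0549
```

```bash
python3 - <<'E'
from h import *
s=read_state();print(s["t"],s["tool_pos"],s["force"].round(1),s["opening"]);go([.4144,-.3413,-.003],Rt(13.8,tilt(0,0)),s)
E
```

```text
26.8 [ 0.41628466 -0.33798721  0.02624832] [ 0.2 -0.   0.2] 0.054937775328282576
shift cm [-0.19 -0.33 -2.92] turn [-0.005 -0.002 -0.008] minrows 0.5 per 1 [-0.19 -0.33 -2.92] [-0.005 -0.002 -0.008]
```

>>> apply_moves:
  commands: [-0.2,-0.3,-1,-0.004,0,-0.006,5.5,0,-0.1,-1,0,0,0,5.5,0,0,-0.6,0,0,0,5.5,0,0,-0.3,0,0,0,5.5,0,0,0,0,0,0,5.5]

```text
t: 27.42
tool_pos: [0.4155, -0.3428, -0.0027]
orientation: [1.936, 2.473, -0.002]
force: [0.0, 0.4, -0.4]
opening: 0.0551
```

```bash
python3 - <<'E'
from h import *
s=read_state();print(s["t"],s["tool_pos"],s["force"].round(1),s["opening"]);go([.4144,-.3413,-.004],Rt(13.8,tilt(0,0)),s)
E
```

```text
27.425 [ 0.41551741 -0.34276968 -0.00272644] [ 0.   0.4 -0.4] 0.05505599451238859
shift cm [-0.11  0.15 -0.13] turn [ 0.001 -0.    -0.002] minrows 0.0 per 1 [-0.11  0.15 -0.13] [ 0.001 -0.    -0.002]
```

>>> apply_moves:
  commands: [-0.1,0.1,-0.1,0,0,0,4.5,0,0,0,0,0,0,2.5,0,0,0,0,0,0,2.5,0,0,0,0,0,0,2.5,0,0,0,0,0,0,2.5,0,0,0,0,0,0,2.5]
  squeeze: 30

```text
t: 28.18
tool_pos: [0.4148, -0.3421, -0.0031]
orientation: [1.935, 2.472, -0.002]
force: [-0.3, -1.6, -0.1]
opening: 0.0279
```

>>> apply_moves:
  commands: [0,0,1.5,0,0,0,2.5,0,0,3,0,0,0,2.5,0,0,0,0,0,0,2.5]

```text
t: 28.55
tool_pos: [0.4145, -0.3418, 0.0439]
orientation: [1.936, 2.473, -0.002]
force: [-0.0, 0.3, -2.9]
opening: 0.028
```

```bash
python3 cv.py; sed -i 's/abs(L\[:,1\])<31/abs(L[:,1])<33/' inh.py; python3 inh.py w9
```

```text
28.55 [ 0.41446121 -0.34177073  0.04393872] [-0.   0.3 -2.9] 0.027965671268264845 [-0.78  0.08  1.82 -0.    1.24 -1.03]
0 
shift cm [ 0.02  0.23 -4.69] turn [ 0.001  0.    -0.002] minrows 0.8 per 1 [ 0.02  0.23 -4.69] [ 0.001  0.    -0.002]
28.6 [ 0.41345321 -0.3407669   0.04211646] [-0.7  0.2 -2.9] 0.027781098714770466
9036 [[-28.1, -28.3, -43.7], [9.7, -0.5, -15.0], [31.3, 27.8, -5.6]]
plane [ 5.97700e-01  3.00000e-04 -2.79732e+01] 2005 [[-10.3, -21.5, -33.0], [20.7, 0.0, -14.7], [31.6, 21.4, -8.6]] ((12.031225204467773, 3.259868621826172), (44.350154876708984, 45.04051208496094), 66.27662658691406)
```

>>> apply_moves:
  commands: [0,0,4,0,0,0,2.5,1,2.3,5,0,0,0,2.5,2,4.6,5,0,0,0,2.5,2.4,5.4,2,0,0,0,2.5,2.4,5.4,0,0,0,0,2.5,2.4,5.4,0,0,0,0,2.5,1.5,3.5,0,0,0,0,2.5,0,0,0,0,0,0,2.5]

```text
t: 29.65
tool_pos: [0.5242, -0.0666, 0.1883]
orientation: [-1.928, -2.455, 0.0]
force: [-0.0, -1.3, -3.1]
opening: 0.0275
```

```bash
python3 - <<'E'
from h import *
s=read_state();R=Ro.from_rotvec(s["orientation"]).as_matrix()
m=camera_model("wrist");im,dd=read_camera("wrist");P=cloud("wrist",dd,m).reshape(-1,3);P=P[~np.isnan(P[:,0])]
L=(P-s["tool_pos"])@R*1000
t=L[(np.hypot(L[:,0],L[:,1])<34)&(np.hypot(L[:,0],L[:,1])>19)&(L[:,2]>-20)&(L[:,2]<-9)]
for _ in range(5):
    A=np.c_[t[:,:2],np.ones(len(t))];c=np.linalg.lstsq(A,t[:,2],rcond=None)[0];r=abs(A@c-t[:,2]);t=t[r<max(1.2,1.5*np.median(r))]
print("plane",c.round(4),len(t),cv2.minEnclosingCircle(t[:,:2].astype(np.float32)))
E
python3 g.py 1 3.3 99
```

```text
plane [-2.00000e-04  7.00000e-04 -1.41218e+01] 3510 ((0.5994969606399536, -0.20071738958358765), 31.407644271850586)
29.7 [-0.23 -0.04  1.67  0.01  1.53 -0.47] [ 0.52370486 -0.06782405  0.18820294] [-0.2 -0.8 -1.6] 0.027531940918522693
shift cm [ 1.32  1.13 -8.92] turn [-0.012 -0.017  0.002] minrows 1.5 per 2 [ 0.66  0.56 -4.46] [-0.006 -0.008  0.001]
```

>>> apply_moves:
  commands: [0.9,0.8,-0.5,-0.006,-0.009,0,2.5,0.6,0.5,-1,-0.005,-0.008,0,2.5,0,0,-1,0,0,0,2.5,0,0,0,0,0,0,2.5]

```text
t: 30.2
tool_pos: [0.5378, -0.0567, 0.1588]
orientation: [-1.945, -2.465, 0.002]
force: [0.6, -0.6, -1.4]
opening: 0.0277
```

```bash
python3 g.py 1 3.3 99
```

```text
30.2 [-0.2  -0.01  1.69 -0.    1.46 -0.43] [ 0.53777156 -0.05667866  0.15879833] [ 0.6 -0.6 -1.4] 0.027682036577222933
shift cm [-0.09  0.01 -5.98] turn [-0.    -0.002  0.006] minrows 1.0 per 1 [-0.09  0.01 -5.98] [-0.    -0.002  0.006]
```

>>> apply_moves:
  commands: [0,0,-1.2,0,0,0,2.5,0,0,-1.6,0,0,0,2.5,0,0,-1.2,0,0,0,2.5,0,0,-0.6,0,0,0,2.5,0,0,0,0,0,0,2.5]

```text
t: 30.82
tool_pos: [0.537, -0.0574, 0.109]
orientation: [-1.946, -2.463, 0.003]
force: [-0.1, -0.5, -1.9]
opening: 0.0278
```

```bash
python3 g.py 1 3.3 99
```

```text
30.825 [-0.2   0.03  1.75 -0.    1.37 -0.43] [ 0.53701234 -0.05743573  0.10899058] [-0.1 -0.5 -1.9] 0.027827634618209203
shift cm [-0.01  0.09 -1.  ] turn [-0.    -0.003  0.007] minrows 0.2 per 1 [-0.01  0.09 -1.  ] [-0.    -0.003  0.007]
```

>>> apply_moves:
  commands: [0,0.1,-0.4,0,-0.002,0,2.5,0,0,-0.3,0,0,0,2.5,0,0,-0.2,0,0,0,2.5,0,0,-0.2,0,0,0,2.5]

```text
t: 31.32
tool_pos: [0.5381, -0.0565, 0.0989]
orientation: [1.947, 2.464, 0.001]
force: [-2.3, 1.0, 15.9]
opening: 0.0281
```

>>> apply_moves:
  commands: [0,0,0.05,0,0,0,3.6,0,0,0,0,0,0,5,0,0,0,0,0,0,6,0,0,1,0,0,0,6,0,0,3,0,0,0,6,0,0,4,0,0,0,6,0,0,3,0,0,0,6,0,0,0,0,0,0,6]

```text
t: 32.33
tool_pos: [0.5387, -0.0566, 0.2165]
orientation: [1.945, 2.462, 0.004]
force: [0.7, 0.0, 0.1]
opening: 0.0602
```

```bash
python3 - <<'E'
from h import *
exec(open("st.py").read().split("cam=")[0].split("# stack")[1].join(["#",""]))
s=read_state();print(s["t"],s["tool_pos"],s["force"].round(1))
m=camera_model("wrist");im,dd=read_camera("wrist");cv2.imwrite("pics/w10.png",im);P=cloud("wrist",dd,m).reshape(-1,3);P=P[~np.isnan(P[:,0])];v=vf(P)
def f(n,m):
    q=v[m];print(n,len(q),np.percentile(q,[1,50,99],axis=0).round(1).tolist() if len(q) else"",cv2.minEnclosingCircle(q[:,:2].astype(np.float32)) if len(q) else "")
rr=np.hypot(v[:,0],v[:,1]-4)
f("boss",(abs(v[:,2]-132)<4)&(rr<40)); f("disc",(abs(v[:,2]-114)<2)&(rr<36))
f("knob",(abs(v[:,2]-130)<4)&(v[:,1]>70)&(v[:,1]<190)); f("jaw",(abs(v[:,2]-110)<3)&(abs(v[:,0])<40)&(v[:,1]>38)&(v[:,1]<75))
E
```

```text
32.325 [ 0.53873824 -0.05660996  0.21646606] [0.7 0.  0.1]
boss 1013 [[-12.0, -9.8, 128.7], [1.7, 4.4, 130.9], [15.4, 17.9, 132.5]] ((1.9377217292785645, 3.786167621612549), 15.01689338684082)
disc 2602 [[-27.4, -25.2, 112.0], [1.8, 9.1, 113.1], [31.0, 33.5, 114.9]] ((1.8750063180923462, 3.927521228790283), 31.3046932220459)
knob 737 [[48.6, 116.4, 126.4], [58.2, 126.4, 128.7], [68.2, 136.2, 130.5]] ((58.56557083129883, 126.73310089111328), 10.880684852600098)
jaw 1441 [[-30.7, 39.3, 107.2], [0.3, 47.2, 108.9], [31.2, 55.0, 110.5]] ((0.24202290177345276, 47.247737884521484), 32.17543411254883)
```

```bash
python3 g.py 58.5 126.7 78
```

```text
32.375 [-0.2  -0.04  1.62  0.    1.56 -0.43] [ 0.53794597 -0.05646738  0.21466291] [-0.2 -0.1  0.6] 0.05946033435099657
shift cm [  2.53  13.35 -13.67] turn [0.    0.002 0.007] minrows 3.1 per 4 [ 0.63  3.34 -3.42] [0.    0.001 0.002]
```

>>> apply_moves:
  commands: [0.6,3,0,0,0,0,5.5,0.8,4.2,0,0,0,0,5.5,0.8,4.2,0,0,0,0,5.5,0.4,2.4,0,0,0,0,5.5,0,0,0,0,0,0,5.5]
  squeeze: 15

```text
t: 33.0
tool_pos: [0.5603, 0.0847, 0.2061]
orientation: [-1.946, -2.458, 0.01]
force: [-0.3, -0.5, -0.4]
opening: 0.0554
```

```bash
python3 g.py 58.5 126.7 78
```

```text
33.0 [ 0.06  0.04  1.55 -0.    1.55 -0.17] [0.56030988 0.08471093 0.20611454] [-0.3 -0.5 -0.4] 0.05536171334312074
shift cm [  0.3   -0.77 -12.81] turn [ 0.001 -0.009  0.009] minrows 2.1 per 3 [ 0.1  -0.26 -4.27] [ 0.    -0.003  0.003]
```

>>> apply_moves:
  commands: [0.3,-0.6,-1.5,0,-0.006,0.006,5.5,0.1,-0.3,-2.5,0,0,0,5.5,0,0,-3,0,0,0,5.5,0,0,-2.5,0,0,0,5.5,0,0,-1.5,0,0,0,5.5,0,0,0,0,0,0,5.5]

```text
t: 33.75
tool_pos: [0.5605, 0.0672, 0.0847]
orientation: [-1.945, -2.461, 0.013]
force: [0.6, 0.5, -0.1]
opening: 0.0547
```

```bash
python3 g.py 58.5 126.7 78
```

```text
33.75 [ 0.03  0.12  1.7  -0.    1.33 -0.2 ] [0.56052048 0.06717026 0.08473333] [ 0.6  0.5 -0.1] 0.05470615812500121
shift cm [ 0.28  0.98 -0.67] turn [ 0.004 -0.009  0.008] minrows 0.2 per 1 [ 0.28  0.98 -0.67] [ 0.004 -0.009  0.008]
```

>>> apply_moves:
  commands: [0.2,0.6,-0.4,0,-0.006,0.006,4,0.1,0.3,-0.2,0,0,0,4,0,0,0,0,0,0,4]

```text
t: 34.12
tool_pos: [0.5655, 0.0765, 0.0807]
orientation: [1.939, 2.468, -0.003]
force: [-0.2, 0.2, -0.1]
opening: 0.0401
```

```bash
python3 g.py 58.5 126.7 78
```

```text
34.125 [ 0.05  0.13  1.7  -0.    1.31 -0.19] [0.56549109 0.07648176 0.08073942] [-0.2  0.2 -0.1] 0.040055584590924426
shift cm [-0.22  0.05 -0.27] turn [0.003 0.001 0.002] minrows 0.1 per 1 [-0.22  0.05 -0.27] [0.003 0.001 0.002]
```

Now close on the knob.

>>> apply_moves:
  commands: [-0.2,0,-0.2,0,0,0,3,0,0,0,0,0,0,1.5,0,0,0,0,0,0,1.5,0,0,0,0,0,0,1.5]

```text
t: 34.62
tool_pos: [0.5641, 0.0767, 0.0797]
orientation: [1.937, 2.468, -0.001]
force: [-0.1, -0.4, -0.7]
opening: 0.0214
```

```bash
cat > k.py <<'E'
from h import *
s=read_state();t=np.radians(13.8);o=np.array([.5367,-.06]);ex=np.array([np.cos(t),np.sin(t)]);ey=np.array([-np.sin(t),np.cos(t)])
A=o+.115*ey;D=s["tool_pos"][:2]-A;D=np.array([D@ex,D@ey]);th=np.arctan2(D[1],D[0])
print(s["t"],s["tool_pos"],"force",s["force"].round(1),"open",s["opening"],"r",np.hypot(*D)*1000,"th",th,s["q"].round(2))
for k in range(1,7):
    a=th+.16*k; p=.06*np.array([np.cos(a),np.sin(a)]);pp=.06*np.array([np.cos(a-.16),np.sin(a-.16)]) if k>1 else D
    q=p-pp;print(round(a,2),((q[0]*ex+q[1]*ey)*100).round(2))
E
python3 k.py
```

```text
34.625 [0.5640942  0.07673791 0.07974703] force [-0.1 -0.4 -0.7] open 0.021424004455130017 r 60.280324908157915 th 0.1878374231722283 [ 0.05  0.13  1.7  -0.    1.31 -0.19]
0.35 [-0.49  0.83]
0.51 [-0.59  0.75]
0.67 [-0.71  0.65]
0.83 [-0.8   0.53]
0.99 [-0.87  0.39]
1.15 [-0.93  0.25]
```

>>> apply_moves:
  commands: [-0.5,0.8,0,0,0,0,1.5,-0.6,0.75,0,0,0,0,1.5,-0.7,0.65,0,0,0,0,1.5,0,0,0,0,0,0,1.5]

```text
t: 35.12
tool_pos: [0.545, 0.0993, 0.0797]
orientation: [1.937, 2.466, -0.003]
force: [-0.8, -0.6, 0.3]
opening: 0.0222
```

```bash
python3 k.py
```

```text
35.125 [0.54504318 0.09934195 0.0797336 ] force [-0.8 -0.6  0.3] open 0.02223673014178816 r 59.59392836826304 th 0.6860586423175381 [ 0.09  0.09  1.75 -0.01  1.31 -0.15]
0.85 [-0.79  0.55]
1.01 [-0.88  0.38]
1.17 [-0.93  0.23]
1.33 [-0.96  0.08]
1.49 [-0.96 -0.07]
1.65 [-0.93 -0.22]
```

Following the arc well (r = 59.6 mm, θ = 0.69).

>>> apply_moves:
  commands: [-0.79,0.55,0,0,0,0,1.5,-0.88,0.38,0,0,0,0,1.5,-0.93,0.23,0,0,0,0,1.5,-0.96,0.08,0,0,0,0,1.5,0,0,0,0,0,0,1.5]

```text
t: 35.75
tool_pos: [0.5077, 0.1104, 0.0797]
orientation: [1.935, 2.463, -0.006]
force: [-1.6, -3.9, 1.1]
opening: 0.0218
```

```bash
python3 k.py
```

```text
35.75 [0.50772741 0.11037438 0.07969779] force [-1.6 -3.9  1.1] open 0.02179912293809719 r 58.71416791467945 th 1.356193906086448 [ 0.12 -0.01  1.84 -0.01  1.3  -0.11]
1.52 [-0.96  0.03]
1.68 [-0.93 -0.25]
1.84 [-0.87 -0.4 ]
2.0 [-0.8  -0.53]
2.16 [-0.7  -0.65]
2.32 [-0.59 -0.75]
```

>>> apply_moves:
  commands: [-0.96,0.05,0,0,0,0,1.5,-0.93,-0.2,0,0,0,0,1.5,-0.87,-0.38,0,0,0,0,1.5,0,0,0,0,0,0,1.5]

```text
t: 36.25
tool_pos: [0.4811, 0.1027, 0.0797]
orientation: [1.933, 2.457, -0.006]
force: [0.1, -5.0, -0.9]
opening: 0.0218
```

```bash
python3 k.py
```

```text
36.25 [0.48110781 0.10272322 0.07969754] force [ 0.1 -5.  -0.9] open 0.021842253077064396 r 58.29578738224549 th 1.8340964721344193 [ 0.12 -0.09  1.92 -0.01  1.3  -0.12]
1.99 [-0.88 -0.38]
2.15 [-0.71 -0.65]
2.31 [-0.59 -0.75]
2.47 [-0.47 -0.84]
2.63 [-0.33 -0.9 ]
2.79 [-0.18 -0.94]
```

>>> apply_moves:
  commands: [-0.6,-0.25,0,0,0,0,1.5,-0.6,-0.4,0,0,0,0,1.5,0,0,0,0,0,0,1.5]
  squeeze: 30

```text
t: 36.62
tool_pos: [0.4717, 0.0961, 0.0798]
orientation: [1.93, 2.452, 0.001]
force: [3.5, -0.8, -4.3]
opening: 0.0214
```

```bash
python3 k.py
```

```text
36.625 [0.4717017  0.09608208 0.07977161] force [ 3.5 -0.8 -4.3] open 0.021377159792179412 r 58.16168809920305 th 2.032149748339381 [ 0.11 -0.13  1.95 -0.01  1.3  -0.13]
2.19 [-0.8  -0.54]
2.35 [-0.56 -0.78]
2.51 [-0.43 -0.86]
2.67 [-0.29 -0.91]
2.83 [-0.14 -0.95]
2.99 [ 0.01 -0.96]
```

>>> apply_moves:
  commands: [-0.5,-0.4,0,0,0,0,1.5,-0.4,-0.3,0,0,0,0,1.5]

```text
t: 36.88
tool_pos: [0.468, 0.0926, 0.0801]
orientation: [1.927, 2.448, 0.021]
force: [23.6, 8.1, -20.5]
opening: 0.0214
```

```bash
python3 k.py
```

```text
36.875 [0.46802154 0.0926191  0.08008447] force [ 23.6   8.1 -20.5] open 0.021361834728590712 r 58.114525818267765 th 2.1190922288989205 [ 0.09 -0.15  1.98 -0.01  1.29 -0.14]
2.28 [-0.75 -0.6 ]
2.44 [-0.49 -0.82]
2.6 [-0.36 -0.89]
2.76 [-0.21 -0.94]
2.92 [-0.06 -0.96]
3.08 [ 0.09 -0.95]
```

>>> apply_moves:
  commands: [-0.35,-0.25,0,0,0,0,1.5,0.1,0.1,0,0,0,0,1.5,0,0,0,0,0,0,2.5,0,0,0,0,0,0,3.5,0,0,0,0,0,0,4.5,0,0,2,0,0,0,4.5,0,0,5,0,0,0,4.5,0,0,6,0,0,0,4.5]

```text
t: 37.88
tool_pos: [0.4652, 0.0975, 0.2069]
orientation: [1.93, 2.455, 0.034]
force: [1.8, 0.1, 0.6]
opening: 0.0451
```

>>> apply_moves:
  commands: [1,1,3,0,0,0,4.5,1,1,0,0,0,0,4.5,0,0,0,0,0,0,4.5]

```text
t: 38.25
tool_pos: [0.4875, 0.1188, 0.2427]
orientation: [1.927, 2.451, 0.043]
force: [-0.4, -0.4, -0.5]
opening: 0.0453
```

```bash
cat > fin.py <<'E'
from h import *
def vf(P,t=np.radians(13.8)):
    D=P[:,:2]-[.5367,-.06];return np.c_[D@[np.cos(t),np.sin(t)],D@[-np.sin(t),np.cos(t)],P[:,2]]*1000
s=read_state();print(s["t"],s["tool_pos"],s["force"].round(1))
for cam in ("wrist","top"):
    m=camera_model(cam);im,dd=read_camera(cam);cv2.imwrite("pics/fin_%s.png"%cam,im);P=cloud(cam,dd,m).reshape(-1,3);P=P[~np.isnan(P[:,0])];v=vf(P)
    def f(n,m):
        q=v[m];print(cam,n,len(q),(np.percentile(q,[1,50,99],axis=0).round(1).tolist(),cv2.minEnclosingCircle(q[:,:2].astype(np.float32))) if len(q) else "")
    rr=np.hypot(v[:,0],v[:,1]-2)
    f("boss",(abs(v[:,2]-132)<4)&(rr<40)); f("disc",(abs(v[:,2]-114)<2)&(rr<36)&(abs(v[:,0])<34))
    f("knob",(abs(v[:,2]-130)<4)&(v[:,1]>100)&(v[:,1]<190)); f("jaw",(abs(v[:,2]-109)<2)&(abs(v[:,0])<40)&(v[:,1]>33)&(v[:,1]<75))
for q in ["piston","can","wrench","carton"]: print(q,[(round(r["conf"],2),w("top",r["point"]).round(3).tolist()) for r in find_in(q,"top")[:1]])
E
python3 fin.py
```

```text
38.25 [0.48748334 0.11879851 0.24265782] [-0.4 -0.4 -0.5]
wrist boss 460 ([[-12.8, -14.8, 129.3], [1.6, -2.2, 130.9], [15.5, 8.1, 132.4]], ((1.4705075025558472, -1.2783594131469727), 14.912647247314453))
wrist disc 290 ([[-27.0, -29.0, 112.1], [-13.5, -15.2, 113.0], [29.7, -6.5, 114.7]], ((1.3874282836914062, -8.634117126464844), 29.394794464111328))
wrist knob 417 ([[-36.0, 158.8, 126.2], [-25.6, 169.0, 128.7], [-15.5, 178.4, 130.6]], ((-25.849788665771484, 168.53610229492188), 10.714618682861328))
wrist jaw 506 ([[-31.1, 37.7, 107.1], [1.5, 43.1, 108.7], [31.3, 47.9, 110.3]], ((0.13106727600097656, 42.070899963378906), 31.624813079833984))
top boss 127 ([[-11.6, -12.9, 128.1], [2.1, 0.4, 131.5], [15.4, 12.8, 135.2]], ((1.5010535717010498, 0.32688456773757935), 14.6813383102417))
top disc 285 ([[-27.7, -30.3, 112.1], [-0.5, 0.4, 113.7], [31.3, 34.7, 116.0]], ((0.6402164101600647, 1.3304444551467896), 34.8198356628418))
top knob 23 ([[-480.7, 123.0, 126.1], [-446.9, 152.2, 129.8], [-437.2, 184.9, 133.5]], ((-459.18084716796875, 154.23532104492188), 38.462310791015625))
top jaw 117 ([[-31.0, 33.3, 107.0], [0.5, 40.6, 109.2], [31.7, 48.2, 110.9]], ((-0.19505977630615234, 40.60053634643555), 32.361961364746094))
piston [(0.98, [0.352, 0.196, 0.065])]
can [(0.72, [0.731, -0.034, 0.108])]
wrench [(0.96, [0.379, -0.055, 0.008])]
carton [(0.67, [0.737, 0.263, 0.058])]
```

View pics/fin_wrist.png

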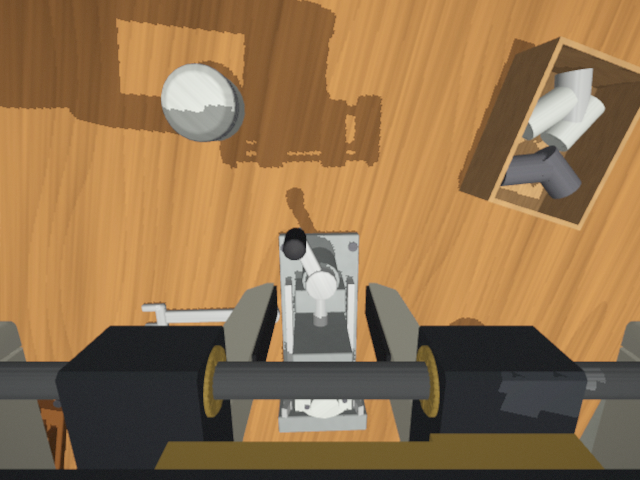

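```bash
python3 -c "
from h import *
read_camera('scene')
print([(r['conf'],w('scene',r['point']).round(3)) for r in find_in('carton','scene')[:2]])
print([(q,w('scene',r['point']).round(3)) for q in ('crank_knob','cover') for r in find_in(q,'scene')[:1]])
print(read_state()['force'].round(1),close_job())"
```

```text
[(0.91, array([0.716, 0.255, 0.055])), (0.39, array([ 0.546, -0.05 ,  0.115]))]
[('crank_knob', array([0.492, 0.073, 0.089])), ('cover', array([ 0.546, -0.053,  0.112]))]
the job is handed in; nothing more can be done
[-1.5 -0.6 -0.3] None
```

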